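# Refit the grate in a tabletop charcoal grill

## Robot

A 6-joint arm with a two-finger parallel gripper is mounted at the origin on the work surface. World frame = base frame: x ahead of the robot, y to its left, z up, the work surface at z = 0. Lengths are in m, angles in rad, forces in N, time in s.
With the tool pointing down it reaches from about 0.225 to 0.875 m from the base axis. Payload 3.4 kg.
Tool frame: the origin (TCP) lies at the very end of the fingers, on their centre line; the grasp point (between the pads) lies 19 mm behind it (grip_depth is the distance from the TCP to the grasp point, in m); x points along the fingers, z is the direction in which the jaws open and shut, and the axes are right-handed (so a half turn about x gives the same grasp; the last joint's range is limited). The gripper opens to 85 mm and grips with 20 to 120 N. Pads are 22 mm wide; open, the fingers measure 114 mm over their backs; the gripper's body (76 mm by 85 mm) begins 54 mm behind the grasp point. The pads swing forward as they close: fully open they stand 13 mm farther back than shut.
Start: joints at [-1.321, 0.276, 1.505, -0, 1.361, -0.121], TCP at [0.208, -0.536, 0.231] pointing down, gripper open.
Joint ranges: [-2.89, 2.89], [-0.75, 2.08], [0.22, 2.7], [-1.18, 4.32], [0.11, 2.71], [-2.7, 2.7]. Speed limits (rad/s): [2.57, 2.57, 3.14, 3.14, 3.14, 3.14].

## Interface

Orientations are given as a unit quaternion [w, x, y, z].
In Python, from rig import get_state, get_image, sign_off, grip_depth gives the robot as it stands. The module is installed in compiled form; this text tells all that it offers.
- The arm moves only by the tool arm_command, never from a script. Its argument "series" is a list of rows, each an object with "dp": the shift along the tool's x, y, z scaled (see below), a list of three; "angular": the turn, a rotation vector about the tool's x, y, z scaled (see below), a list of three; "gripper": the finger opening in mm, from 0 to 85.4. A call has exactly 8 rows; each row shifts and turns the pose as measured when the row begins, along the tool's axes as they then stand; what a row does not reach is not made up. The controller multiplies each number of a shift by 0.12 m and each number of a turn by 90 degrees. A row lasts 1/8 s, in which the tool goes at most 62.5 mm and 10.7 degrees, less where a joint would pass 70% of its speed; a pose out of reach is approached as far as the arm can. A call with a number of a shift or a turn outside -1 to 1 is refused whole. A call with a gripper value outside its range is refused whole. The fingers move at their own pace and stop on an object; "grip_force" is the grip in N (left out, the last holds). Time passes only in rows, so rows that do not move let the fingers close, or fill a call up. It gives the time, the measured TCP pose, the force and the opening at its end, in the units of the state.
- get_state(): the state, without advancing time (a new reading comes with each control period).
- get_image(name): name is "scene" or "top" or "wrist"; returns a dict with "image" (384x512x3 uint8, blue, green, red), "depth" (384x512 float32, m along the optical axis (not along the pixel's ray), 0 where there is no reading), "mtx" (3x3 intrinsics, pixels), "k1" (the pictures are not rectified: a ray, as slopes to the right and down, at radius r is drawn at 1 + k1 r^2 times it, then the intrinsics apply), "view" (4x4, takes a point from world to camera coordinates); the wrist camera has in their place "mount" (4x4, takes a point from camera to tool coordinates, whose origin is the TCP and whose axes are the tool frame's). Camera axes: x right, y up, looking along -z (the intrinsics and any distortion apply to the point x, -y, -z); pixel columns grow to the right and rows downward; lengths in m; the calibration is good to about 2 mm. A picture is of the moment at which its call begins: read the wrist's pose just before it.
- sign_off(): hands the job in, once; it reports no verdict.
The state is a dict: "clock": time; "qpos": joint angles; "qd": joint speeds; "effort": joint torques, N m; "position": TCP position; "ee_rot": TCP orientation; "contact_force": force on the tool from outside, world axes, zero at the start; "moment": the same for the moment, N m; "width": finger opening in m.
Only numpy, scipy, OpenCV 4.12 (cv2) and the standard library are available. Lean on these libraries where they do the work, as an engineer would, in place of code of your own. Each camera call takes 0.05 s, during which the arm holds its last target. There are 200 camera calls.

## Task

The washed grate goes back into the small charcoal grill. Swing the grill's hood right open, pick the grate up by its loop handle, tip it so that its rear edge hooks under the lip along the back of the fire box, then swing its front down - lower it, do not let it drop - until the grate lies flat on its ledges, and close the hood fully over it without slamming it. Leave everything else on the ledge where it is.

Things in the scene. Friction and masses are not known exactly. Their poses are not given: they have to be found in the camera images.
- grill: Small black steel charcoal grill, fixed; position and yaw vary. Origin: centre of its footprint at ledge height; x points from front (hood handle side) to back (hinge side), y along its width, z up. Sizes in these entries are mm in this frame. Fire box inside: x -84 to 84, y -102 to 102, floor z 21; front and side walls 3 thick, top z 95; back wall top z 98. Hood shut: top z 170, vent cap 181.
- grill_seat (a point): Centre of the grate's seat: x 0, y 0, z 73 in the grill's frame (axes of the grill). Two steel ledges with top faces at z 73 carry the grate: front ledge x -84 to -66, back ledge x 60 to 84, both across the whole width. Between them the fire box is open. Fitted, the grate's origin lies here within its play and its axes run like the grill's.
- grill_lip (a point): Middle of the lip's front lower edge: x 66, y 0, z 95 in the grill's frame. The lip is a 3 mm thick steel strip along the whole back wall, x 66 to 84, underside at z 95: a slot 22 mm high and 18 mm deep between back ledge and lip. The grate's rear edge goes in there, tipped rear down, front above the front wall.
- hood (a joint): Hood angle in rad: 0 = shut, resting on the fire box; grows as its front is lifted; stop at 1.75, leaning back a little past upright. May start slightly ajar. A stiff hinge (0.55 N m friction) keeps it where it is left; hood 0.45 kg, moved by about 4 N at the handle. Open-bottomed shell 72 high, shut x -93 to 90, y -107 to 107.
- hood_hinge (a point): Point on the hood's hinge line, mid-width: x 90, y 0, z 98 in the grill's frame, whose axes it has. The hinge line runs along y.
- hood_handle (a point): Centre of the hood's handle: a round wooden bar 18 thick, 130 long, parallel to the hinge line, 45 off the hood's front face on two thin posts 52 either side of the centre; clear gap between bar and face 36. Hood shut: x -138, y 0, z 133 in the grill's frame (228 in front of the hinge line, 35 above it); swings about the hinge with the hood and turns with it.
- grate: Loose steel bar grate, 160 front to back (x -80 to 80), 190 wide (y -95 to 95), 8 thick, 0.4 to 0.6 kg, lying flat on the ledge at the start, rear edge towards the grill. Origin: centre of its underside; +x to its rear edge, -x to its front (the handle stands on the front half), z up. It fits the fire box with about 4 mm to spare at front and back, 7 mm at each side.
- grate_rear (a point): Middle of the grate's rear edge at half thickness: x 80, y 0, z 4 mm in the grate's frame.
- grate_handle (a point): Middle of the top bar of the grate's upright loop handle: x -40, y 0, z 47 mm in the grate's frame. The bar runs front to back, 60 long, 12 thick (along y), 14 high; its top is 54 above the grate's underside; legs at x -65 and -15. Grip it with one finger on each side (closing along the grate's y).
- iron: Bystander: charcoal box iron with wooden handle on top, about 220 x 104 x 170 mm, origin under it at ledge height.
- scoop: Bystander: red plastic scoop, about 190 x 70 x 45 mm, origin under it.
- jar: Bystander: glass jar with metal twist cap, 80 mm across, 115 mm high, origin under it.
- tray: Bystander: round aluminium tray, 250 mm across, 16 mm high, origin under its centre.
- peg1: Bystander: yellow clothes peg, 75 mm long, lying beside the whisk, origin under it.
- peg2: Bystander: the other yellow clothes peg.
- whisk: Bystander: stainless balloon whisk, 250 mm long, lying, origin under it.
Mind the look-alikes: they are no part of the job. What is shaped like the grate but blue is not meant.

How it is judged:
By the outcome, as a careful person would: the job done as asked, in the order asked, and still so for the second after the job is handed in, with the robot touching nothing.
It also fails if it takes over 72 s, if anything falls off the work surface, if the arm or the gripper's body presses on something with over 40 N, if the wrist force passes 120 N, or if a joint passes its speed limit or range.

## Working session

There is one attempt and no reset: what is moved stays moved. The work goes in short steps, Python scripts to look and compute and a tool call to move; the robot and the scene stay as the last step left them, time stands still between calls to the robot, and variables do not carry over. Pictures are saved under pics/ and viewed, about 8 in all and at most 12, crops included, and the job is handed in when it is done.

Besides the shell and the picture viewer there is one more tool, called after "Call:" by a JSON object that holds its "name" and its "arguments". arm_command: Moves the arm, as the interface text tells. Its arguments: {"type":"object","properties":{"series":{"type":"array","items":{"type":"object","properties":{"dp":{"type":"array","items":{"type":"number"}},"angular":{"type":"array","items":{"type":"number"}},"gripper":{"type":"number"}}}},"grip_force":{"type":"number"}},"required":["series"]}

```bash
mkdir -p pics; cat > h.py <<'E'
import numpy as np, cv2
from rig import get_state, get_image, sign_off, grip_depth
from scipy.spatial.transform import Rotation as R
def rot(q): return R.from_quat([q[1],q[2],q[3],q[0]])
def grab(name,fn=None):
    s=get_state(); d=get_image(name)
    if 'view' in d: d['c2w']=np.linalg.inv(np.array(d['view']))
    else:
        T=np.eye(4);T[:3,:3]=rot(s['ee_rot']).as_matrix();T[:3,3]=s['position'];d['c2w']=T@np.array(d['mount'])
    if fn: cv2.imwrite('pics/'+fn,d['image'])
    return d
def slopes(d,uv):
    K=np.array(d['mtx'],float);uv=np.atleast_2d(np.array(uv,float))
    return cv2.undistortPoints(uv[:,None],K,np.array([d['k1'],0,0,0,0.])).reshape(-1,2)
def cloud(d):
    h,w=d['depth'].shape
    u,v=np.meshgrid(np.arange(w),np.arange(h))
    s=slopes(d,np.stack([u.ravel(),v.ravel()],1).astype(float))
    z=d['depth'].ravel().astype(float)
    P=np.stack([s[:,0]*z,-s[:,1]*z,-z,np.ones_like(z)],1)@d['c2w'].T
    P=P[:,:3];P[z==0]=np.nan
    return P.reshape(h,w,3)
def plane(d,uv,zz):
    s=slopes(d,uv);D=np.c_[s[:,0],-s[:,1],-np.ones(len(s))]@d['c2w'][:3,:3].T
    o=d['c2w'][:3,3];return o+D*((zz-o[2])/D[:,2])[:,None]
def proj(d,P):
    P=np.atleast_2d(P);c=(np.c_[P,np.ones(len(P))]@np.linalg.inv(d['c2w']).T)[:,:3]
    x=c[:,0]/-c[:,2];y=-c[:,1]/-c[:,2];f=1+d['k1']*(x*x+y*y);K=np.array(d['mtx'])
    return np.c_[K[0,0]*x*f+K[0,2],K[1,1]*y*f+K[1,2]]
E
python3 - <<'E'
from h import *
a=grab('scene');b=grab('top')
cv2.imwrite('pics/a.png',cv2.resize(np.vstack([a['image'],b['image']]),None,fx=.78,fy=.78) if 0 else np.hstack([a['image'],b['image']])[:,:] if 0 else cv2.resize(a['image'],(768,576)))
cv2.imwrite('pics/b.png',cv2.resize(b['image'],(768,576)))
print(get_state(),grip_depth)
for d in(a,b): print(d['c2w'].round(3),d['mtx'],d['k1'],(d['depth']>0).mean())
E
```

```text
{'clock': 0.1, 'qpos': array([-1.32099946e+00,  2.76513417e-01,  1.50600875e+00,  7.96755391e-07,
        1.36068819e+00, -1.20990843e-01]), 'qd': array([ 0.00054508, -0.00032324, -0.00252361, -0.00108284, -0.00099646,
        0.00036705]), 'effort': array([ 1.72876600e-03, -4.17700768e+01, -2.46406049e+01,  6.06640711e-06,
        5.80024862e-03, -2.31565231e-06]), 'position': array([ 0.20823451, -0.53546665,  0.23053578]), 'ee_rot': array([ 0.58316903,  0.39964272,  0.5840279 , -0.39888719]), 'contact_force': array([-0.500418  ,  0.22796305, -0.28222503]), 'moment': array([ 0.02699668,  0.00933805, -0.03222402]), 'width': 0.08557815310352127} 0.0187
[[ 0.6   -0.49   0.633  1.68 ]
 [ 0.8    0.345 -0.49  -0.879]
 [ 0.022  0.8    0.599  1.197]
 [ 0.     0.     0.     1.   ]] [[478.02631512   0.         263.13558389]
 [  0.         478.02631512 187.54177223]
 [  0.           0.           1.        ]] -0.013548629926808428 0.9708099365234375
[[-0.02   0.99  -0.138  0.284]
 [-1.    -0.021 -0.008 -0.009]
 [-0.011  0.138  0.99   1.565]
 [ 0.     0.     0.     1.   ]] [[485.94022681   0.         260.82750052]
 [  0.         485.94022681 188.58757324]
 [  0.           0.           1.        ]] -0.007844245226480015 0.9960479736328125
```

View pics/a.png

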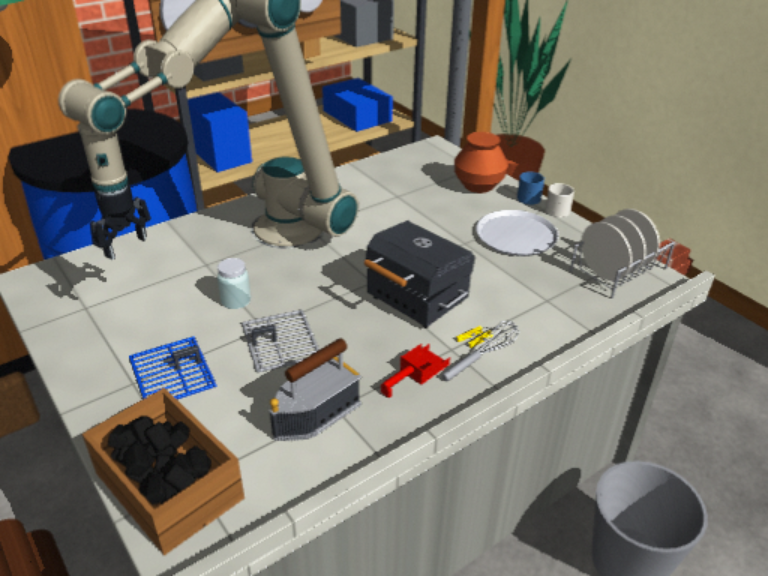

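View pics/b.png

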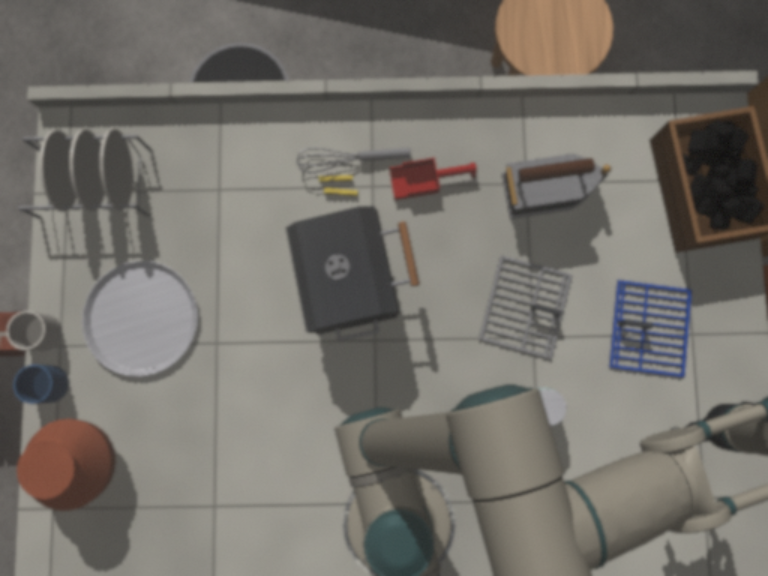

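The silver grate is at top (527,308) and scene (280,340). The blue look-alike is at top (651,330) and scene (172,370), so I choose the silver one. The grill hood is at top (345,268), with its brown bar at top (408,254). The front of the grill faces −y.

```bash
cat > m.py <<'E'
from h import *
a=grab('scene');b=grab('top')
for n,d in(('scene',a),('top',b)):
    P=cloud(d);im=d['image'].astype(int);hsv=cv2.cvtColor(d['image'],cv2.COLOR_BGR2HSV)
    x,y,z=P[...,0],P[...,1],P[...,2]
    dark=im.max(2)<110
    reg=(abs(x-.5)<.2)&(abs(y-.1)<.2)
    m=reg&(z>.155)&(z<.24)&dark
    Q=P[m]
    c,_,_,_=np.linalg.lstsq(np.c_[Q[:,:2],np.ones(len(Q))],Q[:,2],rcond=None)
    r=cv2.minAreaRect(Q[:,:2].astype(np.float32))
    print(n,'hood',len(Q),'zmed',np.median(Q[:,2]).round(4),'slope',c.round(3),'rect',r)
    br=(hsv[...,0]<20)&(hsv[...,1]>90)&reg&(z>.08)&(z<.25)
    Q=P[br]
    if len(Q):
        r=cv2.minAreaRect(Q[:,:2].astype(np.float32));print(' bar',len(Q),r,'z',np.percentile(Q[:,2],[5,50,95]).round(4),Q.mean(0).round(4))
    gr=(x>.25)&(x<.56)&(y<-.1)&(y>-.4)&(hsv[...,1]<60)
    g=gr&(z>.0035)&(z<.016)
    k=cv2.morphologyEx(g.astype(np.uint8),cv2.MORPH_CLOSE,np.ones((5,5)))
    nn,l,st,ce=cv2.connectedComponentsWithStats(k)
    for i in range(1,nn):
        if st[i,4]>150:
            Q=P[(l==i)&g];print(' grate',st[i],cv2.minAreaRect(Q[:,:2].astype(np.float32)),'z',np.median(Q[:,2]).round(4))
    h=(x>.25)&(x<.48)&(y<-.1)&(y>-.33)&(z>.04)&(z<.065)
    Q=P[h]
    if len(Q)>3: print(' ghandle',len(Q),cv2.minAreaRect(Q[:,:2].astype(np.float32)),Q.mean(0).round(4),np.percentile(Q[:,2],[5,50,95]))
E
python3 m.py
```

```text
scene hood 1621 zmed 0.1785 slope [-0.026  0.026  0.189] rect ((0.5240639448165894, 0.07138270884752274), (0.22243352234363556, 0.22845008969306946), 10.738531112670898)
 bar 151 ((0.5202826857566833, -0.0154171884059906), (0.17569245398044586, 0.06408946216106415), 5.574018955230713) z [0.1565 0.1662 0.1723] [ 0.5462 -0.0308  0.1649]
 grate [ 137  186  106   69 3426] ((0.4050471782684326, -0.24978992342948914), (0.3088790774345398, 0.2976883053779602), 0.41728684306144714) z 0.0062
 ghandle 134 ((0.3544350266456604, -0.29916590452194214), (0.06835909187793732, 0.19967512786388397), 87.97291564941406) [ 0.3338 -0.3054  0.0517] [0.04117759 0.05150178 0.06305211]
top hood 4244 zmed 0.1789 slope [ 0.012 -0.056  0.177] rect ((0.5171566009521484, 0.07593052089214325), (0.2144860029220581, 0.22630958259105682), 10.93744945526123)
 bar 155 ((0.536504864692688, -0.03037763386964798), (0.12261243909597397, 0.011419354006648064), 10.74926471710205) z [0.163  0.1686 0.1729] [ 0.5354 -0.0306  0.1684]
 grate [ 293  169   98   98 7408] ((0.40510231256484985, -0.2502211928367615), (0.30839791893959045, 0.3003391921520233), 0.22136379778385162) z 0.0059
 ghandle 60 ((0.35920390486717224, -0.3079574406147003), (0.0408594124019146, 0.1734776645898819), 89.29991912841797) [ 0.4303 -0.3086  0.0524] [0.0423679  0.05352313 0.05784242]
```

```bash
cat > p.py <<'E'
from h import *
import json
G=dict(bar=np.array([.5365,-.0304,.161]),yaw=100.74)
def axes(yaw):
    t=np.radians(yaw);return np.array([np.cos(t),np.sin(t),0]),np.array([-np.sin(t),np.cos(t),0]),np.array([0,0,1.])
def Rt(yaw,phi,flip):
    """tool pointing phi deg below horizontal along x-axis of yaw; jaws in the x-z plane"""
    gx,gy,gz=axes(yaw);p=np.radians(phi);d=np.cos(p)*gx-np.sin(p)*gz;n=(np.sin(p)*gx+np.cos(p)*gz)*flip
    return R.from_matrix(np.c_[d,np.cross(n,d),n])
def rows(wps,grip):
    """wps: list of (tcp pos, Rotation); one row each, from current pose"""
    s=get_state();p=np.array(s['position']);r=rot(s['ee_rot']);out=[]
    for q,rq in wps:
        dp=r.inv().apply(q-p)/.12;w=(r.inv()*rq).as_rotvec()/(np.pi/2)
        out.append(dict(dp=[round(float(v),3) for v in dp],angular=[round(float(v),3) for v in w],gripper=grip));p,r=q,rq
    print(json.dumps(out).replace('"',''))
def line(q,rq,n,hold=0):
    s=get_state();p=np.array(s['position']);r=rot(s['ee_rot']);w=(r.inv()*rq).as_rotvec()
    print('dist',np.linalg.norm(q-p).round(4),'turn deg',np.degrees(np.linalg.norm(w)).round(1))
    W=[(p+(q-p)*k/n,r*R.from_rotvec(w*k/n)) for k in range(1,n+1)]
    return W+[W[-1]]*hold
def st():
    s=get_state();print('t',round(s['clock'],2),'p',s['position'].round(4),'x',rot(s['ee_rot']).as_matrix()[:,0].round(3),'z',rot(s['ee_rot']).as_matrix()[:,2].round(3),'q',s['qpos'].round(2),'F',s['contact_force'].round(1),'w',round(s['width'],4))
E
python3 - <<'E'
from p import *
st()
for f in(1,-1):
    rq=Rt(100.74,30,f);q=G['bar']-.12*rq.as_matrix()[:,0]
    print(f,q);W=line(q,rq,16);rows(W[:8],34)
E
```

```text
t 0.2 p [ 0.2083 -0.5356  0.2307] x [-0.     0.001 -1.   ] z [ 0.362 -0.932 -0.001] q [-1.32  0.28  1.51 -0.    1.36 -0.12] F [ 0.7 -1.  -0. ] w 0.0852
1 [ 0.55586633 -0.13250262  0.221     ]
dist 0.5324 turn deg 170.9
[{dp: [0.005, 0.245, -0.13], angular: [-0.103, -0.005, 0.059], gripper: 34}, {dp: [0.028, 0.261, -0.089], angular: [-0.103, -0.005, 0.059], gripper: 34}, {dp: [0.052, 0.268, -0.047], angular: [-0.103, -0.005, 0.059], gripper: 34}, {dp: [0.077, 0.266, -0.004], angular: [-0.103, -0.005, 0.059], gripper: 34}, {dp: [0.101, 0.255, 0.037], angular: [-0.103, -0.005, 0.059], gripper: 34}, {dp: [0.125, 0.236, 0.076], angular: [-0.103, -0.005, 0.059], gripper: 34}, {dp: [0.146, 0.208, 0.111], angular: [-0.103, -0.005, 0.059], gripper: 34}, {dp: [0.165, 0.173, 0.14], angular: [-0.103, -0.005, 0.059], gripper: 34}]
-1 [ 0.55586633 -0.13250262  0.221     ]
dist 0.5324 turn deg 60.8
[{dp: [0.005, 0.245, -0.13], angular: [0.007, 0.041, 0.004], gripper: 34}, {dp: [0.015, 0.243, -0.132], angular: [0.007, 0.041, 0.004], gripper: 34}, {dp: [0.025, 0.242, -0.133], angular: [0.007, 0.041, 0.004], gripper: 34}, {dp: [0.036, 0.24, -0.134], angular: [0.007, 0.041, 0.004], gripper: 34}, {dp: [0.046, 0.239, -0.134], angular: [0.007, 0.041, 0.004], gripper: 34}, {dp: [0.056, 0.237, -0.133], angular: [0.007, 0.041, 0.004], gripper: 34}, {dp: [0.066, 0.235, -0.131], angular: [0.007, 0.041, 0.004], gripper: 34}, {dp: [0.076, 0.233, -0.129], angular: [0.007, 0.041, 0.004], gripper: 34}]
```

Call:
{"name": "arm_command", "arguments": {"series": [{"dp":[0.005,0.245,-0.13],"angular":[0.007,0.041,0.004],"gripper":34},{"dp":[0.015,0.243,-0.132],"angular":[0.007,0.041,0.004],"gripper":34},{"dp":[0.025,0.242,-0.133],"angular":[0.007,0.041,0.004],"gripper":34},{"dp":[0.036,0.24,-0.134],"angular":[0.007,0.041,0.004],"gripper":34},{"dp":[0.046,0.239,-0.134],"angular":[0.007,0.041,0.004],"gripper":34},{"dp":[0.056,0.237,-0.133],"angular":[0.007,0.041,0.004],"gripper":34},{"dp":[0.066,0.235,-0.131],"angular":[0.007,0.041,0.004],"gripper":34},{"dp":[0.076,0.233,-0.129],"angular":[0.007,0.041,0.004],"gripper":34}]}}

```text
clock: 1.2
position: [0.3866, -0.3301, 0.2255]
ee_rot: [0.4, 0.532, 0.687, -0.293]
contact_force: [0.4, 0.4, -0.4]
width: 0.0341
```

```bash
python3 - <<'E'
from p import *
st()
d=grab('wrist','w1.png')
rq=Rt(100.74,30,-1);q=G['bar']-.12*rq.as_matrix()[:,0]
W=line(q,rq,8);rows(W,34)
E
```

```text
t 1.2 p [ 0.3866 -0.3301  0.2255] x [-0.114  0.496 -0.861] z [ 0.239 -0.828 -0.508] q [-0.98  0.45  1.38  0.19  1.81  0.32] F [ 0.4  0.4 -0.4] w 0.0341
dist 0.2567 turn deg 29.5
[{dp: [0.085, 0.221, -0.124], angular: [0.006, 0.04, 0.003], gripper: 34}, {dp: [0.094, 0.22, -0.12], angular: [0.006, 0.04, 0.003], gripper: 34}, {dp: [0.102, 0.218, -0.116], angular: [0.006, 0.04, 0.003], gripper: 34}, {dp: [0.111, 0.216, -0.111], angular: [0.006, 0.04, 0.003], gripper: 34}, {dp: [0.119, 0.215, -0.106], angular: [0.006, 0.04, 0.003], gripper: 34}, {dp: [0.126, 0.213, -0.101], angular: [0.006, 0.04, 0.003], gripper: 34}, {dp: [0.134, 0.212, -0.094], angular: [0.006, 0.04, 0.003], gripper: 34}, {dp: [0.14, 0.21, -0.088], angular: [0.006, 0.04, 0.003], gripper: 34}]
```

View pics/w1.png

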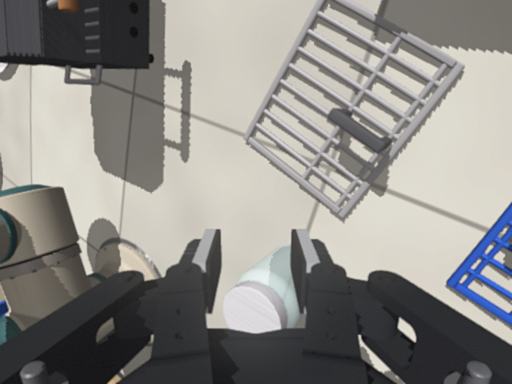

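The wrist view shows the silver grate whole. Its corners are near (321,0), (463,67), (343,217) and (247,138), its dark loop bar runs from (333,113) to (386,148), and the blue one sits at the right edge. I'll carry on to the hood bar.

Call:
{"name": "arm_command", "arguments": {"series": [{"dp":[0.085,0.221,-0.124],"angular":[0.006,0.04,0.003],"gripper":34},{"dp":[0.094,0.22,-0.12],"angular":[0.006,0.04,0.003],"gripper":34},{"dp":[0.102,0.218,-0.116],"angular":[0.006,0.04,0.003],"gripper":34},{"dp":[0.111,0.216,-0.111],"angular":[0.006,0.04,0.003],"gripper":34},{"dp":[0.119,0.215,-0.106],"angular":[0.006,0.04,0.003],"gripper":34},{"dp":[0.126,0.213,-0.101],"angular":[0.006,0.04,0.003],"gripper":34},{"dp":[0.134,0.212,-0.094],"angular":[0.006,0.04,0.003],"gripper":34},{"dp":[0.14,0.21,-0.088],"angular":[0.006,0.04,0.003],"gripper":34}]}}

```text
clock: 2.25
position: [0.5613, -0.1294, 0.2185]
ee_rot: [0.196, 0.617, 0.744, -0.165]
contact_force: [-0.2, -0.2, 0.1]
width: 0.0338
```

```bash
python3 - <<'E'
from p import *
st()
d=grab('wrist','w2.png');P=cloud(d)
hsv=cv2.cvtColor(d['image'],cv2.COLOR_BGR2HSV)
m=((hsv[...,0]<20)&(hsv[...,1]>90)&(hsv[...,2]>60)).astype(np.uint8)
n,l,s_,c=cv2.connectedComponentsWithStats(m)
T=d['c2w']
for i in range(1,n):
    if s_[i,4]>200:
        Q=P[l==i];Q=Q[~np.isnan(Q[:,0])]
        if len(Q)<50: continue
        ray=Q-T[:3,3];ray/=np.linalg.norm(ray,axis=1)[:,None]
        mu=np.median(Q,0);u,s,v=np.linalg.svd(Q-Q.mean(0),full_matrices=False)
        ax=v[0];t=(Q-mu)@ax
        print(s_[i],c[i].round(),'med',mu.round(4),'ax',ax.round(3),'ends',np.percentile(t,[1,99]).round(3),'zrange',np.percentile(Q[:,2],[2,98]).round(4),'mid',(mu+ax*np.percentile(t,[1,99]).mean()).round(4))
print('bar proj',proj(d,G['bar']))
E
```

```text
t 2.25 p [ 0.5613 -0.1294  0.2185] x [-0.161  0.853 -0.496] z [ 0.088 -0.488 -0.868] q [-0.71  0.68  1.31  0.64  2.    0.68] F [-0.2 -0.2  0.1] w 0.0338
[ 381    0  125   23 1593] [435.   8.] med [ 0.697  -0.058   0.0189] ax [-0.067  0.996 -0.064] ends [-0.043  0.055] zrange [0.001  0.0411] mid [ 0.6966 -0.0524  0.0186]
[ 244  112   22  151 3147] [255. 185.] med [ 0.5463 -0.034   0.164 ] ax [-0.983 -0.186 -0.002] ends [-0.058  0.068] zrange [0.1533 0.1688] mid [ 0.5411 -0.035   0.164 ]
[ 128  188   51   54 2174] [155. 215.] med [0.1743 0.6063 0.1072] ax [ 0.291 -0.836 -0.465] ends [-0.1    0.044] zrange [0.0488 0.1759] mid [0.1661 0.6299 0.1203]
[   0  248  175   59 3338] [ 81. 277.] med [-0.4575  1.2146  0.3886] ax [-0.005 -0.015  1.   ] ends [-0.494  0.331] zrange [-0.0933  0.7135] mid [-0.4571  1.2159  0.307 ]
bar proj [[254.24151752 193.3363629 ]]
```

View pics/w2.png

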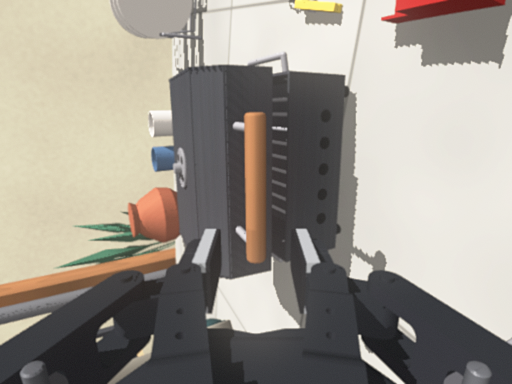

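The bar is at (256,187) in the wrist view, square between the two pads. Its measured centre is about (0.540, −0.028, 0.160), which agrees with the top view, so I'll straddle it and swing the hood.

```bash
cat >> p.py <<'E'
BAR=np.array([.540,-.028,.160]);YAW=100.7
gx,gy,gz=axes(YAW)
L=np.hypot(.228,.035);a0=np.arcsin((BAR[2]-.098)/L);HINGE=BAR+gx*L*np.cos(a0);HINGE[2]=.098
A0=a0-np.arctan2(.035,.228)
def barat(a):
    t=a+np.arctan2(.035,.228);return HINGE+L*(-np.cos(t)*gx+np.sin(t)*gz)
def hoodwp(a,phi,dep=.016):
    r=Rt(YAW,phi,-1);return barat(a)+dep*r.as_matrix()[:,0],r
def hangle():
    s=get_state();r=rot(s['ee_rot']).as_matrix()[:,0];v=s['position']-.016*r-HINGE
    return np.arctan2(v[2],-(v@gx))-np.arctan2(.035,.228),np.hypot(v[2],v@gx)
E
python3 - <<'E'
from p import *
print('A0',A0,'hinge',HINGE,'origin',HINGE-.09*gx)
q,r=hoodwp(A0,30);rows(line(q,r,8),34)
E
```

```text
A0 0.11980787555879377 hinge [0.49874815 0.19031923 0.098     ] origin [0.51545815 0.10188408 0.098     ]
dist 0.1323 turn deg 0.6
[{dp: [0.138, -0.004, -0.0], angular: [-0.0, -0.001, 0.0], gripper: 34}, {dp: [0.138, -0.004, -0.0], angular: [-0.0, -0.001, 0.0], gripper: 34}, {dp: [0.138, -0.004, -0.001], angular: [-0.0, -0.001, 0.0], gripper: 34}, {dp: [0.138, -0.005, -0.001], angular: [-0.0, -0.001, 0.0], gripper: 34}, {dp: [0.138, -0.005, -0.001], angular: [-0.0, -0.001, 0.0], gripper: 34}, {dp: [0.138, -0.005, -0.001], angular: [-0.0, -0.001, 0.0], gripper: 34}, {dp: [0.138, -0.005, -0.001], angular: [-0.0, -0.001, 0.0], gripper: 34}, {dp: [0.138, -0.005, -0.001], angular: [-0.0, -0.001, 0.0], gripper: 34}]
```

Call:
{"name": "arm_command", "arguments": {"series": [{"dp":[0.138,-0.004,0],"angular":[0,0,0],"gripper":34},{"dp":[0.138,-0.004,0],"angular":[0,-0.001,0],"gripper":34},{"dp":[0.138,-0.004,-0.001],"angular":[0,-0.001,0],"gripper":34},{"dp":[0.138,-0.005,-0.001],"angular":[0,-0.001,0],"gripper":34},{"dp":[0.138,-0.005,-0.001],"angular":[0,-0.001,0],"gripper":34},{"dp":[0.138,-0.005,-0.001],"angular":[0,-0.001,0],"gripper":34},{"dp":[0.138,-0.005,-0.001],"angular":[0,-0.001,0],"gripper":34},{"dp":[0.138,-0.005,-0.001],"angular":[0,-0.001,0],"gripper":34}]}}

```text
clock: 3.3
position: [0.536, -0.0091, 0.1466]
ee_rot: [0.2, 0.616, 0.743, -0.168]
contact_force: [-0.0, -0.4, -0.3]
width: 0.0342
```

```bash
python3 - <<'E'
from p import *
st();print(hangle())
n=24
W=[hoodwp(A0+(1.70-A0)*k/n,30+60*k/n) for k in range(1,9)];rows(W,26)
E
```

```text
t 3.3 p [ 0.536  -0.0091  0.1466] x [-0.16   0.848 -0.505] z [ 0.09  -0.497 -0.863] q [-0.59  0.64  1.6   0.67  1.73  0.6 ] F [-0.  -0.4 -0.3] w 0.0342
(np.float64(0.10348829537450058), np.float64(0.2239598371927829))
[{dp: [-0.09, 0.003, -0.134], angular: [-0.002, -0.024, -0.0], gripper: 26}, {dp: [-0.025, 0.0, -0.118], angular: [0.0, -0.028, -0.0], gripper: 26}, {dp: [-0.022, -0.0, -0.119], angular: [-0.0, -0.028, -0.0], gripper: 26}, {dp: [-0.019, 0.0, -0.119], angular: [0.0, -0.028, -0.0], gripper: 26}, {dp: [-0.016, -0.0, -0.12], angular: [0.0, -0.028, 0.0], gripper: 26}, {dp: [-0.014, -0.0, -0.12], angular: [0.0, -0.028, 0.0], gripper: 26}, {dp: [-0.011, -0.0, -0.12], angular: [-0.0, -0.028, -0.0], gripper: 26}, {dp: [-0.008, 0.0, -0.12], angular: [0.0, -0.028, 0.0], gripper: 26}]
```

Call:
{"name": "arm_command", "arguments": {"series": [{"dp":[-0.06,0.003,-0.134],"angular":[-0.002,-0.024,0],"gripper":26},{"dp":[-0.025,0,-0.118],"angular":[0,-0.028,0],"gripper":26},{"dp":[-0.022,0,-0.119],"angular":[0,-0.028,0],"gripper":26},{"dp":[-0.019,0,-0.119],"angular":[0,-0.028,0],"gripper":26},{"dp":[-0.016,0,-0.12],"angular":[0,-0.028,0],"gripper":26},{"dp":[-0.014,0,-0.12],"angular":[0,-0.028,0],"gripper":26},{"dp":[-0.011,0,-0.12],"angular":[0,-0.028,0],"gripper":26},{"dp":[-0.008,0,-0.12],"angular":[0,-0.028,0],"gripper":26}]}}

```text
clock: 4.3
position: [0.5258, 0.0418, 0.2436]
ee_rot: [0.339, 0.573, 0.69, -0.284]
contact_force: [0.6, -3.8, -1.3]
width: 0.0259
```

```bash
python3 - <<'E'
from p import *
st();a,r=hangle();print(a,r)
n=16
W=[hoodwp(a+(1.72-a)*k/n,50+40*k/n) for k in range(1,9)];rows(W,26)
E
```

```text
t 4.3 p [0.5258 0.0418 0.2436] x [-0.113  0.598 -0.793] z [ 0.141 -0.78  -0.609] q [-0.42  0.34  1.56  0.53  1.63  0.9 ] F [ 0.6 -3.8 -1.3] w 0.0259
0.6255240685590332 0.225522361425744
[{dp: [-0.056, 0.007, -0.125], angular: [-0.004, -0.0, 0.0], gripper: 26}, {dp: [-0.005, 0.0, -0.126], angular: [0.0, -0.028, 0.0], gripper: 26}, {dp: [-0.002, -0.0, -0.126], angular: [0.0, -0.028, -0.0], gripper: 26}, {dp: [0.002, 0.0, -0.126], angular: [-0.0, -0.028, 0.0], gripper: 26}, {dp: [0.005, 0.0, -0.126], angular: [0.0, -0.028, 0.0], gripper: 26}, {dp: [0.008, -0.0, -0.125], angular: [0.0, -0.028, -0.0], gripper: 26}, {dp: [0.011, -0.0, -0.125], angular: [-0.0, -0.028, 0.0], gripper: 26}, {dp: [0.015, 0.0, -0.125], angular: [-0.0, -0.028, -0.0], gripper: 26}]
```

Call:
{"name": "arm_command", "arguments": {"series": [{"dp":[-0.056,0.007,-0.125],"angular":[-0.004,0,0],"gripper":26},{"dp":[-0.005,0,-0.126],"angular":[0,-0.028,0],"gripper":26},{"dp":[-0.002,0,-0.126],"angular":[0,-0.028,0],"gripper":26},{"dp":[0.002,0,-0.126],"angular":[0,-0.028,0],"gripper":26},{"dp":[0.005,0,-0.126],"angular":[0,-0.028,0],"gripper":26},{"dp":[0.008,0,-0.125],"angular":[0,-0.028,0],"gripper":26},{"dp":[0.011,0,-0.125],"angular":[0,-0.028,0],"gripper":26},{"dp":[0.015,0,-0.125],"angular":[0,-0.028,0],"gripper":26}]}}

```text
clock: 5.3
position: [0.5066, 0.142, 0.3099]
ee_rot: [0.447, 0.521, 0.626, -0.37]
contact_force: [1.0, -1.8, -2.1]
width: 0.026
```

```bash
python3 - <<'E'
from p import *
st();a,r=hangle();print(a,r)
n=8
W=[hoodwp(a+(1.74-a)*k/n,75+18*k/n) for k in range(1,9)];rows(W,26)
E
```

```text
t 5.3 p [0.5066 0.142  0.3099] x [-0.059  0.322 -0.945] z [ 0.174 -0.929 -0.327] q [-0.08  0.18  1.49  0.32  1.56  1.28] F [ 1.  -1.8 -2.1] w 0.026
1.1842072502610503 0.2333956476408042
[{dp: [0.04, 0.01, -0.115], angular: [-0.001, -0.07, -0.001], gripper: 26}, {dp: [0.012, 0.0, -0.128], angular: [0.0, -0.025, 0.0], gripper: 26}, {dp: [0.016, -0.0, -0.127], angular: [0.0, -0.025, 0.0], gripper: 26}, {dp: [0.02, -0.0, -0.127], angular: [-0.0, -0.025, -0.0], gripper: 26}, {dp: [0.024, -0.0, -0.126], angular: [0.0, -0.025, -0.0], gripper: 26}, {dp: [0.028, 0.0, -0.125], angular: [0.0, -0.025, 0.0], gripper: 26}, {dp: [0.032, 0.0, -0.124], angular: [-0.0, -0.025, -0.0], gripper: 26}, {dp: [0.036, -0.0, -0.123], angular: [0.0, -0.025, 0.0], gripper: 26}]
```

Call:
{"name": "arm_command", "arguments": {"series": [{"dp":[0.02,0.01,-0.115],"angular":[-0.001,-0.05,0],"gripper":26},{"dp":[0.012,0,-0.128],"angular":[0,-0.027,0],"gripper":26},{"dp":[0.016,0,-0.127],"angular":[0,-0.027,0],"gripper":26},{"dp":[0.02,0,-0.127],"angular":[0,-0.025,0],"gripper":26},{"dp":[0.024,0,-0.126],"angular":[0,-0.025,0],"gripper":26},{"dp":[0.028,0,-0.125],"angular":[0,-0.025,0],"gripper":26},{"dp":[0.032,0,-0.124],"angular":[0,-0.025,0],"gripper":26},{"dp":[0.036,0,-0.123],"angular":[0,-0.025,0],"gripper":26}]}}

```text
clock: 6.3
position: [0.4798, 0.264, 0.3078]
ee_rot: [0.552, 0.443, 0.536, -0.461]
contact_force: [0.1, -1.8, -0.9]
width: 0.0261
```

```bash
python3 - <<'E'
from p import *
st();a,r=hangle();print(a,r)
q,rr=hoodwp(1.77,93)
W=line(q,rr,4);rows(W,26)
E
```

```text
t 6.3 p [0.4798 0.264  0.3078] x [ 0.002 -0.035 -0.999] z [ 0.184 -0.982  0.034] q [ 0.4   0.21  1.41 -0.03  1.53  1.78] F [ 0.1 -1.8 -0.9] w 0.0261
1.7450388839359616 0.23833738771865978
dist 0.0107 turn deg 1.1
[{dp: [0.019, 0.01, -0.006], angular: [-0.0, -0.003, 0.001], gripper: 26}, {dp: [0.019, 0.01, -0.006], angular: [-0.0, -0.003, 0.001], gripper: 26}, {dp: [0.019, 0.01, -0.006], angular: [-0.0, -0.003, 0.001], gripper: 26}, {dp: [0.019, 0.01, -0.006], angular: [-0.0, -0.003, 0.001], gripper: 26}]
```

Call:
{"name": "arm_command", "arguments": {"series": [{"dp":[0.01,0.005,-0.015],"angular":[0,0,0],"gripper":26},{"dp":[0,0,-0.015],"angular":[0,0,0],"gripper":26},{"dp":[0,0,-0.012],"angular":[0,0,0],"gripper":26},{"dp":[0,0,-0.012],"angular":[0,0,0],"gripper":26},{"dp":[0,0,0],"angular":[0,0,0],"gripper":26},{"dp":[0,0,0],"angular":[0,0,0],"gripper":26},{"dp":[0,0,0],"angular":[0,0,0],"gripper":26},{"dp":[0,0,0],"angular":[0,0,0],"gripper":26}]}}

```text
clock: 7.3
position: [0.4792, 0.2656, 0.3071]
ee_rot: [0.552, 0.441, 0.535, -0.463]
contact_force: [1.6, -1.2, -0.1]
width: 0.0262
```

```bash
python3 - <<'E'
from p import *
st();a,r=hangle();print(a,r)
s=get_state();r=rot(s['ee_rot']);p=s['position']
# up & out then over grate with look-down pose
rows([(p+np.array([0,0,.02*k]),r) for k in range(1,9)],50)
d=grab('wrist')
m=cv2.inRange(cv2.cvtColor(d['image'],cv2.COLOR_BGR2HSV),(3,90,60),(20,255,255))
P=cloud(d);Q=P[(m>0)&(np.abs(P[...,2]-.31)<.04)];print('bar',len(Q),np.median(Q,0),np.percentile(Q[:,2],95))
print('expected bar',barat(1.75))
E
```

```text
t 7.3 p [0.4792 0.2656 0.3071] x [-0.    -0.039 -0.999] z [ 0.182 -0.983  0.039] q [ 0.4   0.21  1.41 -0.04  1.54  1.79] F [ 1.6 -1.2 -0.1] w 0.0262
1.7528780095989518 0.23824719483466444
[{dp: [-0.167, -0.001, 0.006], angular: [0.0, 0.0, 0.0], gripper: 50}, {dp: [-0.167, -0.001, 0.006], angular: [0.0, 0.0, 0.0], gripper: 50}, {dp: [-0.167, -0.001, 0.006], angular: [0.0, 0.0, 0.0], gripper: 50}, {dp: [-0.167, -0.001, 0.006], angular: [0.0, 0.0, 0.0], gripper: 50}, {dp: [-0.167, -0.001, 0.006], angular: [0.0, 0.0, 0.0], gripper: 50}, {dp: [-0.167, -0.001, 0.006], angular: [0.0, 0.0, 0.0], gripper: 50}, {dp: [-0.167, -0.001, 0.006], angular: [0.0, 0.0, 0.0], gripper: 50}, {dp: [-0.167, -0.001, 0.006], angular: [0.0, 0.0, 0.0], gripper: 50}]
bar 8898 [0.50187416 0.26612768 0.32314285] 0.3248808879317089
expected bar [0.48480838 0.26409341 0.31611018]
```

```bash
python3 - <<'E'
from p import *
s=get_state();r=rot(s['ee_rot']);p=s['position']
d=get_image('wrist');print(np.array(d['mount']).round(3))
W=[(p+np.array([0,0,.03*k]),r) for k in range(1,4)]
r2=Rt(YAW,90,-1);q=np.array([.53,.06,.44]);p3=W[-1][0]
w=(r.inv()*r2).as_rotvec()
W+=[(p3+(q-p3)*k/5,r*R.from_rotvec(w*k/5)) for k in range(1,6)]
rows(W,85)
E
```

```text
[[ 0.     0.262 -0.965 -0.142]
 [-0.001  0.965  0.262  0.066]
 [ 1.     0.     0.     0.   ]
 [ 0.     0.     0.     1.   ]]
[{dp: [-0.25, -0.002, 0.01], angular: [0.0, 0.0, -0.0], gripper: 85}, {dp: [-0.25, -0.002, 0.01], angular: [0.0, 0.0, 0.0], gripper: 85}, {dp: [-0.25, -0.002, 0.01], angular: [0.0, 0.0, 0.0], gripper: 85}, {dp: [-0.058, 0.02, 0.355], angular: [-0.0, 0.005, 0.001], gripper: 85}, {dp: [-0.061, 0.02, 0.354], angular: [-0.0, 0.005, 0.001], gripper: 85}, {dp: [-0.063, 0.02, 0.354], angular: [-0.0, 0.005, 0.001], gripper: 85}, {dp: [-0.066, 0.02, 0.353], angular: [-0.0, 0.005, 0.001], gripper: 85}, {dp: [-0.069, 0.02, 0.353], angular: [-0.0, 0.005, 0.001], gripper: 85}]
```

Call:
{"name": "arm_command", "arguments": {"series": [{"dp":[-0.25,0,0.01],"angular":[0,0,0],"gripper":30},{"dp":[-0.25,0,0.01],"angular":[0,0,0],"gripper":30},{"dp":[-0.25,0,0.01],"angular":[0,0,0],"gripper":85},{"dp":[-0.058,0.02,0.355],"angular":[0,0.005,0.001],"gripper":85},{"dp":[-0.061,0.02,0.354],"angular":[0,0.005,0.001],"gripper":85},{"dp":[-0.063,0.02,0.354],"angular":[0,0.005,0.001],"gripper":85},{"dp":[-0.066,0.02,0.353],"angular":[0,0.005,0.001],"gripper":85},{"dp":[-0.069,0.02,0.353],"angular":[0,0.005,0.001],"gripper":85}]}}

```text
clock: 8.4
position: [0.5277, 0.0663, 0.4412]
ee_rot: [0.54, 0.451, 0.554, -0.444]
contact_force: [0.3, -0.1, -0.5]
width: 0.085
```

```bash
python3 - <<'E'
from p import *
st()
d=grab('wrist','w3.png');np.savez('w3.npz',**{k:d[k] for k in('image','depth','mtx','k1','c2w')})
O=HINGE-.09*gx;O[2]=0
def g(x,y,z): return O+gx*x/1e3+gy*y/1e3+gz*z/1e3
for n,c in dict(lip=(66,0,98),fl=(-66,0,73),fw=(-87,0,95),s1=(0,102,95),s2=(0,-102,95)).items(): print(n,proj(d,g(*c)).round(1))
E
```

```text
t 8.4 p [0.5277 0.0663 0.4412] x [-0.009  0.02  -1.   ] z [ 0.198 -0.98  -0.021] q [-0.02  0.17  1.14  0.02  1.84  1.36] F [ 0.3 -0.1 -0.5] w 0.085
lip [[193.6 151.6]]
fl [[278.  150.5]]
fw [[292.3 152.7]]
s1 [[236.5 213.9]]
s2 [[236.   83.3]]
```

View pics/w3.png

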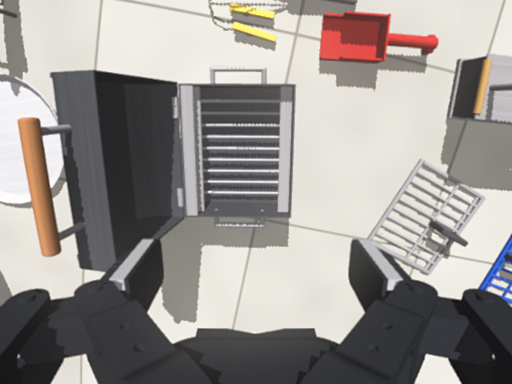

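The hood stands fully open. The lip and back ledge form the bright strip at (183–202, 150), the front ledge is at (278–292, 150), and the side walls run along rows 84 and 216. The silver grate is at right (427,215) with its bar at (447,233). Next I'll refine the grill origin and the grate pose from intensity edges.

```bash
python3 - <<'E'
from p import *
d=dict(np.load('w3.npz'));d['k1']=float(d['k1'])
gray=cv2.cvtColor(d['image'],cv2.COLOR_BGR2GRAY).astype(np.float32)
O=HINGE-.09*gx;O[2]=0
def samp(P):
    uv=proj(d,P).astype(np.float32);return cv2.remap(gray,uv[:,:1],uv[:,1:],cv2.INTER_LINEAR).ravel()
def edges(v,pos,th=14):
    g=np.gradient(cv2.GaussianBlur(v.reshape(-1,1).astype(np.float32),(1,5),1).ravel())
    return [(float(pos[i]),int(g[i]*10)) for i in range(1,len(g)-1) if abs(g[i])>th/10*1 and abs(g[i])>=abs(g[i-1]) and abs(g[i])>abs(g[i+1])]
xs=np.arange(-110,110,1.)
for z in(73,95,98):
    for y0 in(-70,0,70):
        v=np.median([samp(np.array([O+gx*x/1e3+gy*y/1e3+gz*z/1e3 for x in xs])) for y in range(y0-12,y0+13,4)],0)
        print('x-prof z',z,'y',y0,edges(v,xs,40))
ys=np.arange(-125,125,1.)
for x0 in(-75,75):
    for z in (73,95):
        v=np.median([samp(np.array([O+gx*x/1e3+gy*y/1e3+gz*z/1e3 for y in ys])) for x in range(x0-4,x0+5,2)],0)
        print('y-prof z',z,'x',x0,edges(v,ys,40))
# depth-based
P=cloud(d);q=P-O;X=q@gx*1e3;Y=q@gy*1e3;Z=P[...,2]*1e3
for nm,m in dict(front=(X>-82)&(X<-68)&(abs(Y)<90),back=(X>68)&(X<82)&(abs(Y)<90)).items(): print(nm,np.percentile(Z[m],[10,50,90]))
E
```

```text
x-prof z 73 y -70 [(-90.0, -296), (-85.0, 247), (-67.0, -246), (59.0, 257), (64.0, -189), (70.0, 187), (89.0, -197), (95.0, 150), (101.0, -207)]
x-prof z 73 y 0 [(-90.0, -310), (-85.0, 257), (-67.0, -247), (46.0, -69), (58.0, 264), (63.0, -194), (70.0, 182), (89.0, -209), (105.0, -77)]
x-prof z 73 y 70 [(-90.0, -319), (-85.0, 246), (-68.0, -221), (-40.0, -40), (-37.0, 41), (45.0, -51), (58.0, 267), (63.0, -188), (70.0, 176), (89.0, -202), (94.0, 175), (102.0, -193)]
x-prof z 95 y -70 [(-87.0, -309), (-83.0, 245), (-66.0, -253), (54.0, 258), (59.0, -187), (66.0, 190), (84.0, -202), (90.0, 158), (94.0, -211)]
x-prof z 95 y 0 [(-88.0, -316), (-83.0, 264), (-66.0, -184), (44.0, -73), (54.0, 268), (59.0, -212), (65.0, 186), (84.0, -209), (99.0, -80)]
x-prof z 95 y 70 [(-88.0, -328), (-84.0, 248), (-66.0, -245), (42.0, -72), (54.0, 259), (58.0, -190), (65.0, 187), (83.0, -213), (89.0, 182), (96.0, -200), (107.0, -82)]
x-prof z 98 y -70 [(-87.0, -315), (-83.0, 246), (-65.0, -260), (54.0, 261), (59.0, -178), (65.0, 194), (83.0, -203), (89.0, 162), (94.0, -216)]
x-prof z 98 y 0 [(-88.0, -311), (-83.0, 257), (-66.0, -199), (44.0, -93), (53.0, 267), (58.0, -196), (65.0, 187), (83.0, -209), (99.0, -81)]
x-prof z 98 y 70 [(-88.0, -329), (-83.0, 253), (-66.0, -253), (42.0, -67), (53.0, 270), (58.0, -206), (64.0, 185), (82.0, -209), (88.0, 184), (96.0, -199), (106.0, -84)]
y-prof z 73 x -75 [(-104.0, -261), (-99.0, 67), (-77.0, 169), (104.0, -255), (115.0, 82), (122.0, -64)]
y-prof z 95 x -75 [(-117.0, -40), (-103.0, -248), (-98.0, 75), (-77.0, 171), (97.0, -254), (107.0, 84), (114.0, -69), (119.0, 65)]
y-prof z 73 x 75 [(-104.0, -305), (-100.0, 170), (113.0, -194), (117.0, 52)]
y-prof z 95 x 75 [(-102.0, -286), (-99.0, 141), (105.0, -194), (109.0, 46)]
front [ 72.36055895 489.72048689 524.56475033]
back [73.44539345 97.29589199 98.46085965]
```

```bash
cat >> p.py <<'E'
ORI=np.array([.5144,.1005,0])
def gp(x,y,z,yaw=YAW): return ORI+(gx*x+gy*y+gz*z)/1e3
def grate(d,box):
    """box: x0,x1,y0,y1 world; report bar and outline"""
    P=cloud(d);gray=cv2.cvtColor(d['image'],cv2.COLOR_BGR2GRAY);hsv=cv2.cvtColor(d['image'],cv2.COLOR_BGR2HSV)
    h,w=gray.shape;u,v=np.meshgrid(np.arange(w),np.arange(h))
    F=plane(d,np.stack([u.ravel(),v.ravel()],1),.008).reshape(h,w,3)
    reg=(F[...,0]>box[0])&(F[...,0]<box[1])&(F[...,1]>box[2])&(F[...,1]<box[3])
    m=(reg&(P[...,2]>.042)&(P[...,2]<.062)&(gray<110)).astype(np.uint8)
    n,l,s,c=cv2.connectedComponentsWithStats(m);i=1+np.argmax(s[1:,4])
    uv=np.argwhere(l==i)[:,::-1];B=plane(d,uv,.052)[:,:2].astype(np.float32);rb=cv2.minAreaRect(B)
    print('bar px',c[i].round(1),s[i,4],'rect',np.round(rb[0],4),np.round(rb[1],4),round(rb[2],1),'z',np.median(P[l==i][:,2]).round(4))
    m=(reg&(P[...,2]>.0045)&(P[...,2]<.013)&(hsv[...,1]<70)).astype(np.uint8)
    m=cv2.morphologyEx(m,cv2.MORPH_CLOSE,np.ones((9,9)));m=cv2.morphologyEx(m,cv2.MORPH_OPEN,np.ones((7,7)))
    n,l,s,c=cv2.connectedComponentsWithStats(m);i=1+np.argmax(s[1:,4])
    uv=np.argwhere(l==i)[:,::-1];ro=cv2.minAreaRect(plane(d,uv,.008)[:,:2].astype(np.float32))
    print('outline',s[i],np.round(ro[0],4),np.round(ro[1],4),round(ro[2],1))
    cv2.imwrite('pics/mask.png',np.where(l==i,255,0).astype(np.uint8))
E
python3 - <<'E'
from p import *
d=dict(np.load('w3.npz'));d['k1']=float(d['k1'])
print(plane(d,[[447,233],[430,223],[466,243]],.052), plane(d,[[421,160],[484,199],[430,275],[371,238]],.008))
grate(d,(.3,.52,-.34,-.12))
E
```

```text
[[ 0.44097701 -0.30137079  0.052     ]
 [ 0.45322519 -0.26282578  0.052     ]
 [ 0.4291363  -0.3450804   0.052     ]] [[ 0.55653211 -0.23131217  0.008     ]
 [ 0.5102362  -0.38057119  0.008     ]
 [ 0.33249253 -0.33200529  0.008     ]
 [ 0.38780045 -0.18524078  0.008     ]]
bar px [444.9 232. ] 75 rect [ 0.4421 -0.297 ] [0.0254 0.0115] 75.9 z 0.0527
outline [ 371  181   93   92 5388] [ 0.4399 -0.2764] [0.1603 0.175 ] 74.4
```

```bash
python3 - <<'E'
from p import *
r=Rt(73+90,90,-1);rows(line(np.array([.441,-.31,.22]),r,8),85)
E
```

```text
dist 0.441 turn deg 61.9
[{dp: [0.226, -0.164, 0.365], angular: [-0.086, -0.001, -0.0], gripper: 85}, {dp: [0.227, -0.211, 0.339], angular: [-0.086, -0.001, -0.0], gripper: 85}, {dp: [0.228, -0.255, 0.307], angular: [-0.086, -0.001, -0.0], gripper: 85}, {dp: [0.228, -0.294, 0.269], angular: [-0.086, -0.001, -0.0], gripper: 85}, {dp: [0.229, -0.327, 0.227], angular: [-0.086, -0.001, -0.0], gripper: 85}, {dp: [0.23, -0.355, 0.18], angular: [-0.086, -0.001, -0.0], gripper: 85}, {dp: [0.23, -0.375, 0.131], angular: [-0.086, -0.001, -0.0], gripper: 85}, {dp: [0.231, -0.389, 0.078], angular: [-0.086, -0.001, -0.0], gripper: 85}]
```

Call:
{"name": "arm_command", "arguments": {"series": [{"dp":[0.226,-0.164,0.365],"angular":[-0.086,-0.001,0],"gripper":85},{"dp":[0.227,-0.211,0.339],"angular":[-0.086,-0.001,0],"gripper":85},{"dp":[0.228,-0.255,0.307],"angular":[-0.086,-0.001,0],"gripper":85},{"dp":[0.228,-0.294,0.269],"angular":[-0.086,-0.001,0],"gripper":85},{"dp":[0.229,-0.327,0.227],"angular":[-0.086,-0.001,0],"gripper":85},{"dp":[0.23,-0.355,0.18],"angular":[-0.086,-0.001,0],"gripper":85},{"dp":[0.23,-0.375,0.131],"angular":[-0.086,-0.001,0],"gripper":85},{"dp":[0.2,-0.38,0.078],"angular":[-0.086,-0.001,0],"gripper":85}]}}

```text
clock: 9.45
position: [0.4521, -0.308, 0.2165]
ee_rot: [0.706, 0.098, 0.696, -0.081]
contact_force: [-0.1, -0.2, 0.7]
width: 0.085
```

```bash
python3 - <<'E'
from p import *
st()
d=grab('wrist','w4.png');np.savez('w4.npz',**{k:d[k] for k in('image','depth','mtx','k1','c2w')})
grate(d,(.3,.6,-.42,-.14))
E
```

```text
t 9.45 p [ 0.4521 -0.308   0.2165] x [ 0.017  0.021 -1.   ] z [ 0.968 -0.251  0.011] q [-0.74  0.24  1.59  0.03  1.31 -0.5 ] F [-0.1 -0.2  0.7] w 0.085
bar px [240.7 191.4] 658 rect [ 0.4359 -0.318 ] [0.0591 0.0119] 74.5 z 0.0531
outline [ 157   73  175  147 4282] [ 0.4467 -0.2807] [0.1591 0.1891] 73.4
```

View pics/w4.png

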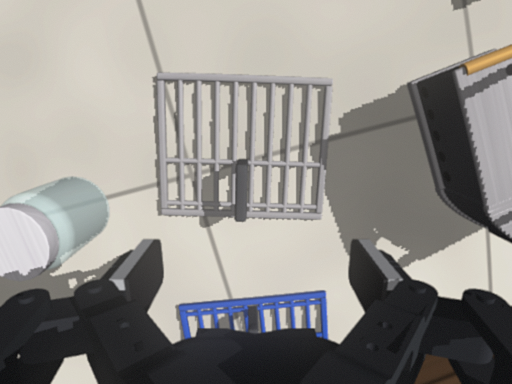

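The bar reads 59×12 mm at (0.436, −0.318), the outline is 159×189 mm centred at (0.447, −0.281), and yaw is 73.9°. All match the silver grate, so I'll descend.

```bash
python3 - <<'E'
from p import *
r=Rt(163.9,90,-1);rows(line(np.array([.4365,-.3170,.033]),r,8),85)
E
```

```text
dist 0.1804 turn deg 2.0
[{dp: [0.187, -0.011, -0.013], angular: [0.002, 0.0, -0.002], gripper: 85}, {dp: [0.187, -0.011, -0.013], angular: [0.002, 0.0, -0.002], gripper: 85}, {dp: [0.187, -0.01, -0.013], angular: [0.002, 0.0, -0.002], gripper: 85}, {dp: [0.187, -0.01, -0.013], angular: [0.002, 0.0, -0.002], gripper: 85}, {dp: [0.187, -0.009, -0.013], angular: [0.002, 0.0, -0.002], gripper: 85}, {dp: [0.187, -0.009, -0.013], angular: [0.002, 0.0, -0.002], gripper: 85}, {dp: [0.187, -0.009, -0.012], angular: [0.002, 0.0, -0.002], gripper: 85}, {dp: [0.187, -0.008, -0.012], angular: [0.002, 0.0, -0.002], gripper: 85}]
```

Call:
{"name": "arm_command", "arguments": {"series": [{"dp":[0.205,-0.011,-0.015],"angular":[0.002,0,-0.002],"gripper":85},{"dp":[0.205,-0.011,-0.015],"angular":[0.002,0,-0.002],"gripper":85},{"dp":[0.205,-0.01,-0.015],"angular":[0.002,0,-0.002],"gripper":85},{"dp":[0.205,-0.01,-0.015],"angular":[0.002,0,-0.002],"gripper":85},{"dp":[0.205,-0.009,-0.015],"angular":[0.002,0,-0.002],"gripper":85},{"dp":[0.205,-0.009,-0.015],"angular":[0.002,0,-0.002],"gripper":85},{"dp":[0.15,-0.009,-0.01],"angular":[0.002,0,-0.002],"gripper":85},{"dp":[0.08,-0.004,0],"angular":[0.002,0,-0.002],"gripper":85}]}}

```text
clock: 10.5
position: [0.4427, -0.31, 0.0332]
ee_rot: [0.704, 0.105, 0.696, -0.1]
contact_force: [0.6, -0.8, 0.4]
width: 0.0851
```

```bash
python3 - <<'E'
from p import *
st()
r=Rt(163.9,90,-1);rows(line(np.array([.4365,-.3170,.030]),r,2),85)
E
```

```text
t 10.5 p [ 0.4427 -0.31    0.0332] x [ 0.013  0.006 -1.   ] z [ 0.958 -0.287  0.01 ] q [-0.75  0.41  1.86  0.02  0.87 -0.47] F [ 0.6 -0.8  0.4] w 0.0851
dist 0.0099 turn deg 1.0
[{dp: [0.013, -0.036, -0.017], angular: [-0.003, 0.003, -0.003], gripper: 85}, {dp: [0.013, -0.035, -0.017], angular: [-0.003, 0.003, -0.003], gripper: 85}]
```

Call:
{"name": "arm_command", "arguments": {"series": [{"dp":[0.014,-0.036,-0.017],"angular":[-0.003,0.003,-0.003],"gripper":85},{"dp":[0.014,-0.036,-0.02],"angular":[-0.003,0.003,-0.003],"gripper":85},{"dp":[0.005,-0.005,-0.01],"angular":[0,0,0],"gripper":40},{"dp":[0,0,0],"angular":[0,0,0],"gripper":20},{"dp":[0,0,0],"angular":[0,0,0],"gripper":5},{"dp":[0,0,0],"angular":[0,0,0],"gripper":5},{"dp":[0,0,0],"angular":[0,0,0],"gripper":5},{"dp":[0,0,0],"angular":[0,0,0],"gripper":5}], "grip_force": 100}}

```text
clock: 11.5
position: [0.436, -0.318, 0.0313]
ee_rot: [0.701, 0.099, 0.699, -0.1]
contact_force: [-0.2, -0.7, 0.1]
width: 0.0101
```

```bash
python3 - <<'E'
from p import *
st()
s=get_state();p=s['position'];r=rot(s['ee_rot'])
rows([(p+np.array([0,0,.025*k]),r) for k in range(1,9)],5)
E
```

```text
t 11.5 p [ 0.436  -0.318   0.0313] x [ 0.004 -0.002 -1.   ] z [ 0.96  -0.279  0.004] q [-0.76  0.41  1.86  0.    0.86 -0.48] F [-0.2 -0.7  0.1] w 0.0101
[{dp: [-0.208, -0.0, 0.001], angular: [0.0, 0.0, 0.0], gripper: 5}, {dp: [-0.208, -0.0, 0.001], angular: [0.0, 0.0, 0.0], gripper: 5}, {dp: [-0.208, -0.0, 0.001], angular: [0.0, 0.0, 0.0], gripper: 5}, {dp: [-0.208, -0.0, 0.001], angular: [0.0, 0.0, 0.0], gripper: 5}, {dp: [-0.208, -0.0, 0.001], angular: [0.0, 0.0, 0.0], gripper: 5}, {dp: [-0.208, -0.0, 0.001], angular: [0.0, 0.0, 0.0], gripper: 5}, {dp: [-0.208, -0.0, 0.001], angular: [0.0, 0.0, 0.0], gripper: 5}, {dp: [-0.208, -0.0, 0.001], angular: [0.0, 0.0, 0.0], gripper: 5}]
```

Call:
{"name": "arm_command", "arguments": {"series": [{"dp":[-0.08,0,0],"angular":[0,0,0],"gripper":5},{"dp":[-0.17,0,0.001],"angular":[0,0,0],"gripper":5},{"dp":[-0.208,0,0.001],"angular":[0,0,0],"gripper":5},{"dp":[-0.208,0,0.001],"angular":[0,0,0],"gripper":5},{"dp":[-0.208,0,0.001],"angular":[0,0,0],"gripper":5},{"dp":[-0.208,0,0.001],"angular":[0,0,0],"gripper":5},{"dp":[-0.208,0,0.001],"angular":[0,0,0],"gripper":5},{"dp":[-0.208,0,0.001],"angular":[0,0,0],"gripper":5}]}}

```text
clock: 12.5
position: [0.4318, -0.314, 0.2112]
ee_rot: [0.696, 0.101, 0.704, -0.096]
contact_force: [-0.3, -1.3, -4.7]
width: 0.0099
```

```bash
cat >> p.py <<'E'
# grate in hand: tool point relative to grate frame (mm): x -40ish, z 31.3
TX,TZ,PIT=-39.0,31.3,0.0   # updated by measurement
def grateR(yaw,pitch):
    """tool rotation when the grate has yaw and pitch (deg, rear down +), given in-hand tilt PIT"""
    X=R.from_euler('z',yaw,degrees=True)*R.from_euler('y',pitch-PIT,degrees=True)
    # tool axes in level grate frame: x=-Z, z=-Y (tool z dir = yaw-90), y=z×x
    return X*R.from_matrix(np.c_[[0,0,-1],np.cross([0,-1,0],[0,0,-1]),[0,-1,0]])
def gratewp(rear,pitch,yaw=YAW,lat=0.):
    """rear: (x,z) mm in grill frame of the grate's rear bottom edge"""
    g=R.from_euler('z',YAW,degrees=True)*R.from_euler('y',pitch,degrees=True)
    tl=np.array([TX-80,0,TZ])/1e3
    return ORI+gx*rear[0]/1e3+gy*lat/1e3+gz*rear[1]/1e3+g.apply(tl),grateR(yaw,pitch)
E
python3 - <<'E'
from p import *
st()
d=grab('wrist','w5.png')
q,r=gratewp((20,190),15);rows(line(q,r,12)[:8],5)
P=cloud(d);s=get_state();T=rot(s['ee_rot']);hsv=cv2.cvtColor(d['image'],cv2.COLOR_BGR2HSV)
t=T.inv().apply((P.reshape(-1,3)-s['position'])).reshape(P.shape)  # tool frame
m=(t[...,0]>-.03)&(t[...,0]<.09)&(abs(t[...,2])<.11)&(t[...,1]>-.02)&(t[...,1]<.14)&(hsv[...,1]<70)
Q=t[m];print(len(Q),'x',np.percentile(Q[:,0],[5,25,50,75,95]).round(4),'y',np.percentile(Q[:,1],[1,50,99]).round(4),'z',np.percentile(Q[:,2],[1,50,99]).round(4))
Qs=Q[abs(Q[:,0]-.023)<.02];c=np.linalg.lstsq(np.c_[Qs[:,1:],np.ones(len(Qs))],Qs[:,0],rcond=None)[0];print('plane x=a*y+b*z+c',c,cv2.minAreaRect(Qs[:,1:].astype(np.float32)))
E
```

```text
t 12.5 p [ 0.4318 -0.314   0.2112] x [-0.01   0.009 -1.   ] z [ 0.961 -0.277 -0.012] q [-0.76  0.23  1.62 -0.    1.31 -0.48] F [-0.3 -1.3 -4.7] w 0.0099
dist 0.3464 turn deg 30.7
[{dp: [-0.025, 0.239, 0.001], angular: [-0.025, -0.004, -0.014], gripper: 5}, {dp: [-0.03, 0.238, 0.011], angular: [-0.025, -0.004, -0.014], gripper: 5}, {dp: [-0.035, 0.237, 0.02], angular: [-0.025, -0.004, -0.014], gripper: 5}, {dp: [-0.04, 0.235, 0.029], angular: [-0.025, -0.004, -0.014], gripper: 5}, {dp: [-0.045, 0.233, 0.039], angular: [-0.025, -0.004, -0.014], gripper: 5}, {dp: [-0.05, 0.231, 0.048], angular: [-0.025, -0.004, -0.014], gripper: 5}, {dp: [-0.054, 0.227, 0.057], angular: [-0.025, -0.004, -0.014], gripper: 5}, {dp: [-0.059, 0.224, 0.066], angular: [-0.025, -0.004, -0.014], gripper: 5}]
43732 x [-0.0183  0.0275  0.0286  0.0295  0.0313] y [-0.0177  0.0546  0.1172] z [-0.0953 -0.0021  0.0911]
plane x=a*y+b*z+c [-0.00194093  0.0082243   0.02889714] ((0.049468547105789185, -0.0019445717334747314), (0.13903552293777466, 0.19043707847595215), 0.06026143953204155)
```

View pics/w5.png

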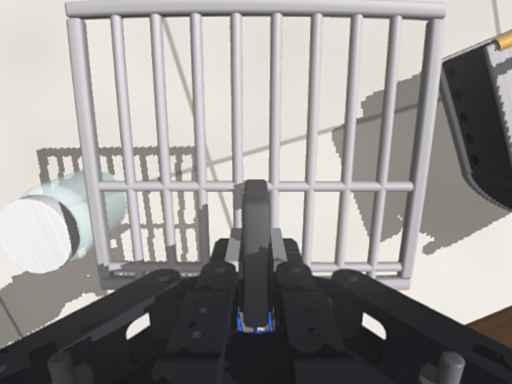

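```bash
sed -i 's/TX,TZ,PIT=-39.0/TX,TZ,PIT=-38.5/' p.py; python3 - <<'E'
from p import *
d=grab('wrist');P=cloud(d);s=get_state();T=rot(s['ee_rot']);st()
t=T.inv().apply((P.reshape(-1,3)-s['position'])).reshape(P.shape)
for (u0,u1,v0,v1) in((150,380,6,14),(440,441,15,60),(95,400,184,190),(253,262,190,215)):
    q=t[v0:v1,u0:u1].reshape(-1,3);q=q[abs(q[:,0])<.06];print(len(q),np.percentile(q[:,0],[5,50,90]).round(4),np.median(q,0).round(4))
q,r=gratewp((20,190),15);W=line(q,r,8);rows(W,5)
E
```

```text
t 12.6 p [ 0.4335 -0.3155  0.2133] x [-0.005  0.004 -1.   ] z [ 0.961 -0.277 -0.006] q [-0.76  0.23  1.61 -0.    1.3  -0.48] F [-0.4  0.3 -3.7] w 0.0098
1827 [0.0217 0.023  0.024 ] [0.023  0.112  0.0037]
44 [0.0217 0.0233 0.0244] [0.0233 0.1011 0.0921]
1817 [0.0093 0.0235 0.0244] [ 0.0235  0.0238 -0.0047]
225 [-0.0238 -0.0204 -0.0029] [-0.0204  0.0278  0.0002]
dist 0.3471 turn deg 30.7
[{dp: [-0.038, 0.36, 0.001], angular: [-0.037, -0.005, -0.021], gripper: 5}, {dp: [-0.05, 0.357, 0.022], angular: [-0.037, -0.005, -0.021], gripper: 5}, {dp: [-0.061, 0.354, 0.044], angular: [-0.037, -0.005, -0.021], gripper: 5}, {dp: [-0.072, 0.348, 0.064], angular: [-0.037, -0.005, -0.021], gripper: 5}, {dp: [-0.083, 0.342, 0.085], angular: [-0.037, -0.005, -0.021], gripper: 5}, {dp: [-0.093, 0.333, 0.105], angular: [-0.037, -0.005, -0.021], gripper: 5}, {dp: [-0.103, 0.323, 0.125], angular: [-0.037, -0.005, -0.021], gripper: 5}, {dp: [-0.112, 0.312, 0.145], angular: [-0.037, -0.005, -0.021], gripper: 5}]
```

Call:
{"name": "arm_command", "arguments": {"series": [{"dp":[-0.06,0.15,0.001],"angular":[-0.037,-0.005,-0.021],"gripper":5},{"dp":[-0.07,0.3,0.022],"angular":[-0.037,-0.005,-0.021],"gripper":5},{"dp":[-0.061,0.354,0.044],"angular":[-0.037,-0.005,-0.021],"gripper":5},{"dp":[-0.072,0.348,0.064],"angular":[-0.037,-0.005,-0.021],"gripper":5},{"dp":[-0.083,0.342,0.085],"angular":[-0.037,-0.005,-0.021],"gripper":5},{"dp":[-0.093,0.333,0.105],"angular":[-0.037,-0.005,-0.021],"gripper":5},{"dp":[-0.1,0.25,0.1],"angular":[-0.037,-0.005,-0.021],"gripper":5},{"dp":[-0.05,0.1,0.05],"angular":[-0.037,-0.005,-0.021],"gripper":5}]}}

```text
clock: 13.6
position: [0.506, -0.0418, 0.243]
ee_rot: [0.699, -0.162, 0.696, -0.021]
contact_force: [0.2, 0.1, -4.2]
width: 0.01
```

```bash
python3 - <<'E'
from p import *
st()
q,r=gratewp((45,120),15);W=line(q,r,8);rows(W,5)
E
```

```text
t 13.6 p [ 0.506  -0.0418  0.243 ] x [ 0.03  -0.254 -0.967] z [ 0.98   0.196 -0.022] q [-0.04  0.16  1.66 -0.27  1.29 -0.17] F [ 0.2  0.1 -4.2] w 0.01
dist 0.1047 turn deg 1.4
[{dp: [0.041, 0.093, 0.038], angular: [0.001, -0.001, -0.0], gripper: 5}, {dp: [0.041, 0.093, 0.038], angular: [0.001, -0.001, -0.0], gripper: 5}, {dp: [0.041, 0.094, 0.038], angular: [0.001, -0.001, -0.0], gripper: 5}, {dp: [0.041, 0.094, 0.037], angular: [0.001, -0.001, -0.0], gripper: 5}, {dp: [0.042, 0.094, 0.037], angular: [0.001, -0.001, -0.0], gripper: 5}, {dp: [0.042, 0.094, 0.037], angular: [0.001, -0.001, -0.0], gripper: 5}, {dp: [0.042, 0.094, 0.037], angular: [0.001, -0.001, -0.0], gripper: 5}, {dp: [0.042, 0.094, 0.036], angular: [0.001, -0.001, -0.0], gripper: 5}]
```

Call:
{"name": "arm_command", "arguments": {"series": [{"dp":[0.041,0.1,0.045],"angular":[0.001,-0.001,0],"gripper":5},{"dp":[0.041,0.1,0.045],"angular":[0.001,-0.001,0],"gripper":5},{"dp":[0.041,0.1,0.043],"angular":[0.001,-0.001,0],"gripper":5},{"dp":[0.041,0.1,0.04],"angular":[0.001,-0.001,0],"gripper":5},{"dp":[0.042,0.1,0.04],"angular":[0.001,-0.001,0],"gripper":5},{"dp":[0.042,0.094,0.037],"angular":[0.001,-0.001,0],"gripper":5},{"dp":[0.042,0.08,0.03],"angular":[0.001,-0.001,0],"gripper":5},{"dp":[0.03,0.05,0.02],"angular":[0.001,-0.001,0],"gripper":5}]}}

```text
clock: 14.6
position: [0.5253, 0.0427, 0.1751]
ee_rot: [0.703, -0.155, 0.694, -0.025]
contact_force: [0.3, -0.8, -4.5]
width: 0.0099
```

```bash
cat >> p.py <<'E'
def where():
    """grate rear/front bottom edges in grill frame, mm"""
    s=get_state();T=rot(s['ee_rot']);g=T*grateR(0,0).inv()   # grate rotation
    for n,x in(('rear',80),('front',-80)):
        P=s['position']+g.apply((np.array([x-TX,0,-TZ]))/1e3)-ORI
        print(n,(np.array([P@gx,P@gy,P[2]])*1e3).round(1),end=' ')
    X=g.apply([1,0,0]);Y=g.apply([0,1,0]);print('pitch',np.degrees(np.arcsin(-X[2])).round(2),'roll',np.degrees(np.arcsin(Y[2])).round(2),'yaw',(np.degrees(np.arctan2(X[1],X[0]))-YAW).round(2))
E
python3 - <<'E'
from p import *
st();where()
d=grab('wrist','w6.png')
q,r=gratewp((52,86),15);W=line(q,r,8);rows(W,5)
for n,c in dict(lipL=(66,90,98),lipR=(66,-90,98)).items(): print(n,proj(d,gp(*c)).round(1))
E
```

```text
t 14.6 p [0.5253 0.0427 0.1751] x [ 0.035 -0.25  -0.968] z [ 0.983  0.184 -0.011] q [ 0.12  0.26  1.71 -0.28  1.18  0.04] F [ 0.3 -0.8 -4.5] w 0.0099
rear [ 48.    0.5 114.9] front [-106.9    0.4  155.3] pitch 14.6 roll 0.66 yaw 0.06
dist 0.0278 turn deg 0.8
[{dp: [0.027, 0.011, 0.0], angular: [0.0, -0.001, -0.001], gripper: 5}, {dp: [0.027, 0.011, 0.0], angular: [0.0, -0.001, -0.001], gripper: 5}, {dp: [0.027, 0.011, 0.0], angular: [0.0, -0.001, -0.001], gripper: 5}, {dp: [0.027, 0.011, 0.0], angular: [0.0, -0.001, -0.001], gripper: 5}, {dp: [0.027, 0.011, 0.0], angular: [0.0, -0.001, -0.001], gripper: 5}, {dp: [0.027, 0.011, 0.0], angular: [0.0, -0.001, -0.001], gripper: 5}, {dp: [0.027, 0.011, 0.0], angular: [0.0, -0.001, -0.001], gripper: 5}, {dp: [0.027, 0.011, 0.0], angular: [0.0, -0.001, -0.001], gripper: 5}]
lipL [[ 89.9 -32.2]]
lipR [[426.5 -33.3]]
```

View pics/w6.png

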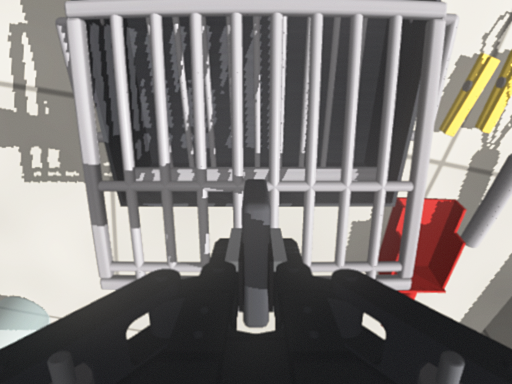

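Call:
{"name": "arm_command", "arguments": {"series": [{"dp":[0.033,0.008,0],"angular":[0,-0.002,-0.002],"gripper":5},{"dp":[0.033,0.008,0],"angular":[0,-0.002,-0.002],"gripper":5},{"dp":[0.033,0.008,0],"angular":[0,-0.002,-0.002],"gripper":5},{"dp":[0.033,0.008,0],"angular":[0,-0.002,-0.002],"gripper":5},{"dp":[0.033,0.008,0],"angular":[0,-0.002,-0.002],"gripper":5},{"dp":[0.033,0.008,0],"angular":[0,-0.002,-0.002],"gripper":5},{"dp":[0.033,0.008,0],"angular":[0,-0.002,-0.002],"gripper":5},{"dp":[0.02,0.005,0],"angular":[0,0,0],"gripper":5}]}}

```text
clock: 15.65
position: [0.5254, 0.0416, 0.1421]
ee_rot: [0.711, -0.163, 0.684, -0.031]
contact_force: [0.3, 0.2, -4.4]
width: 0.01
```

```bash
python3 - <<'E'
from p import *
st();where()
q,r=gratewp((77,80),15);W=line(q,r,8);rows(W,5)
E
```

```text
t 15.65 p [0.5254 0.0416 0.1421] x [ 0.063 -0.268 -0.961] z [0.982 0.189 0.012] q [ 0.14  0.28  1.78 -0.32  1.08  0.1 ] F [ 0.3  0.2 -4.4] w 0.01
rear [45.4 -0.2 79.4] front [-108.4   -0.3  123.4] pitch 15.94 roll -0.68 yaw 0.02
dist 0.0306 turn deg 1.2
[{dp: [-0.008, 0.031, 0.0], angular: [0.0, 0.001, 0.001], gripper: 5}, {dp: [-0.007, 0.031, 0.0], angular: [0.0, 0.001, 0.001], gripper: 5}, {dp: [-0.007, 0.031, 0.0], angular: [0.0, 0.001, 0.001], gripper: 5}, {dp: [-0.007, 0.031, 0.0], angular: [0.0, 0.001, 0.001], gripper: 5}, {dp: [-0.007, 0.031, 0.0], angular: [0.0, 0.001, 0.001], gripper: 5}, {dp: [-0.007, 0.031, 0.0], angular: [0.0, 0.001, 0.001], gripper: 5}, {dp: [-0.007, 0.031, 0.0], angular: [0.0, 0.001, 0.001], gripper: 5}, {dp: [-0.007, 0.031, 0.0], angular: [0.0, 0.001, 0.001], gripper: 5}]
```

Call:
{"name": "arm_command", "arguments": {"series": [{"dp":[-0.012,0.035,0],"angular":[0,0.001,0.001],"gripper":5},{"dp":[-0.012,0.035,0],"angular":[0,0.001,0.001],"gripper":5},{"dp":[-0.01,0.035,0],"angular":[0,0.001,0.001],"gripper":5},{"dp":[-0.01,0.035,0],"angular":[0,0.001,0.001],"gripper":5},{"dp":[-0.008,0.035,0],"angular":[0,0.001,0.001],"gripper":5},{"dp":[-0.008,0.031,0],"angular":[0,0.001,0.001],"gripper":5},{"dp":[-0.008,0.025,0],"angular":[0,0.001,0.001],"gripper":5},{"dp":[-0.003,0.01,0],"angular":[0,0,0],"gripper":5}]}}

```text
clock: 16.65
position: [0.5199, 0.0737, 0.1428]
ee_rot: [0.707, -0.159, 0.688, -0.028]
contact_force: [-0.3, -0.4, -3.6]
width: 0.0105
```

```bash
python3 - <<'E'
from p import *
st();where()
q,r=gratewp((79.5,77),15);W=line(q,r,8);rows(W,5)
d=grab('scene');cv2.imwrite('pics/s7.png',cv2.resize(d['image'][110:230,220:340],(720,720),interpolation=cv2.INTER_CUBIC)[:600])
E
```

```text
t 16.65 p [0.5199 0.0737 0.1428] x [ 0.051 -0.258 -0.965] z [0.982 0.187 0.002] q [ 0.19  0.29  1.76 -0.3   1.11  0.14] F [-0.3 -0.4 -3.6] w 0.0105
rear [78.7 -0.4 81.4] front [-75.6  -0.5 123.5] pitch 15.26 roll -0.1 yaw 0.03
dist 0.005 turn deg 0.3
[{dp: [0.005, 0.002, -0.0], angular: [0.0, 0.0, 0.0], gripper: 5}, {dp: [0.005, 0.002, -0.0], angular: [0.0, 0.0, 0.0], gripper: 5}, {dp: [0.005, 0.002, -0.0], angular: [0.0, 0.0, 0.0], gripper: 5}, {dp: [0.005, 0.002, -0.0], angular: [0.0, 0.0, 0.0], gripper: 5}, {dp: [0.005, 0.002, -0.0], angular: [0.0, 0.0, 0.0], gripper: 5}, {dp: [0.005, 0.002, -0.0], angular: [0.0, 0.0, 0.0], gripper: 5}, {dp: [0.005, 0.002, -0.0], angular: [0.0, 0.0, 0.0], gripper: 5}, {dp: [0.005, 0.002, -0.0], angular: [0.0, 0.0, 0.0], gripper: 5}]
```

View pics/s7.png

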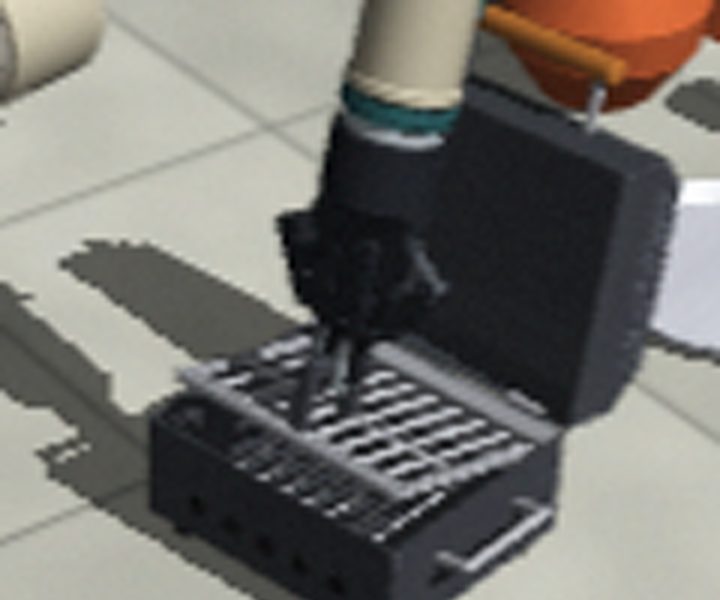

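The crop shows the grate tipped rear-down with its rear rail under the bright lip (≈(450,390)) and its front rail (≈(290,430)) above the front wall. Next I swing the front down.

```bash
python3 - <<'E'
from p import *
rows([gratewp((79+.8*k/8,80-3*k/8),15-12*k/8) for k in range(1,9)],5)
E
```

```text
[{dp: [0.044, -0.001, -0.004], angular: [0.0, 0.001, 0.019], gripper: 5}, {dp: [0.029, -0.005, 0.0], angular: [0.0, -0.0, 0.017], gripper: 5}, {dp: [0.029, -0.005, -0.0], angular: [-0.0, 0.0, 0.017], gripper: 5}, {dp: [0.029, -0.005, 0.0], angular: [0.0, -0.0, 0.017], gripper: 5}, {dp: [0.029, -0.005, -0.0], angular: [0.0, 0.0, 0.017], gripper: 5}, {dp: [0.029, -0.005, -0.0], angular: [0.0, -0.0, 0.017], gripper: 5}, {dp: [0.029, -0.005, 0.0], angular: [-0.0, 0.0, 0.017], gripper: 5}, {dp: [0.029, -0.005, 0.0], angular: [0.0, -0.0, 0.017], gripper: 5}]
```

Call:
{"name": "arm_command", "arguments": {"series": [{"dp":[0.03,-0.002,-0.004],"angular":[0,0.001,0.015],"gripper":5},{"dp":[0.029,-0.005,0],"angular":[0,0,0.017],"gripper":5},{"dp":[0.029,-0.005,0],"angular":[0,0,0.017],"gripper":5},{"dp":[0.029,-0.005,0],"angular":[0,0,0.017],"gripper":5},{"dp":[0.02,-0.004,0],"angular":[0,0,0.012],"gripper":5},{"dp":[0,0,0],"angular":[0,0,0],"gripper":5},{"dp":[0,0,0],"angular":[0,0,0],"gripper":5},{"dp":[0,0,0],"angular":[0,0,0],"gripper":5}]}}

```text
clock: 17.7
position: [0.5205, 0.0659, 0.1261]
ee_rot: [0.707, -0.114, 0.698, 0.018]
contact_force: [-0.2, 0.7, -5.5]
width: 0.01
```

```bash
python3 - <<'E'
from p import *
st();where()
rows([gratewp((79.5+.3*k/8,77),7.5-6.5*k/8) for k in range(1,9)],5)
E
```

```text
t 17.7 p [0.5205 0.0659 0.1261] x [ 0.025 -0.134 -0.991] z [ 0.983  0.185 -0.001] q [ 0.09  0.29  1.78 -0.16  1.07 -0.02] F [-0.2  0.7 -5.5] w 0.01
rear [78.   0.4 79. ] front [-80.5   0.5 100.8] pitch 7.81 roll 0.03 yaw -0.03
[{dp: [0.034, 0.01, 0.004], angular: [-0.0, -0.0, 0.012], gripper: 5}, {dp: [0.014, -0.003, -0.0], angular: [0.0, -0.0, 0.009], gripper: 5}, {dp: [0.014, -0.003, 0.0], angular: [-0.0, 0.0, 0.009], gripper: 5}, {dp: [0.014, -0.003, -0.0], angular: [0.0, -0.0, 0.009], gripper: 5}, {dp: [0.014, -0.003, -0.0], angular: [0.0, -0.0, 0.009], gripper: 5}, {dp: [0.014, -0.003, 0.0], angular: [-0.0, -0.0, 0.009], gripper: 5}, {dp: [0.014, -0.003, 0.0], angular: [-0.0, 0.0, 0.009], gripper: 5}, {dp: [0.014, -0.003, 0.0], angular: [0.0, -0.0, 0.009], gripper: 5}]
```

Call:
{"name": "arm_command", "arguments": {"series": [{"dp":[0.02,0.008,0.002],"angular":[0,0,0.011],"gripper":5},{"dp":[0.02,0.004,0],"angular":[0,0,0.011],"gripper":5},{"dp":[0.018,-0.003,0],"angular":[0,0,0.01],"gripper":5},{"dp":[0.018,-0.003,0],"angular":[0,0,0.01],"gripper":5},{"dp":[0.018,-0.003,0],"angular":[0,0,0.01],"gripper":5},{"dp":[0.018,-0.003,0],"angular":[0,0,0.009],"gripper":5},{"dp":[0.01,-0.002,0],"angular":[0,0,0.009],"gripper":5},{"dp":[0,0,0],"angular":[0,0,0],"gripper":5}]}}

```text
clock: 18.7
position: [0.5212, 0.0642, 0.1105]
ee_rot: [0.704, -0.073, 0.704, 0.059]
contact_force: [-0.1, -0.9, -4.8]
width: 0.0098
```

```bash
python3 - <<'E'
from p import *
st();where()
rows(line(*gratewp((80,73),0),6),5)
E
```

```text
t 18.7 p [0.5212 0.0642 0.1105] x [ 0.003 -0.019 -1.   ] z [ 0.983  0.186 -0.001] q [ 0.    0.3   1.8  -0.02  1.04 -0.17] F [-0.1 -0.9 -4.8] w 0.0098
rear [80.9  0.1 76.9] front [-79.1   0.1  80. ] pitch 1.12 roll 0.03 yaw 0.02
dist 0.0064 turn deg 1.1
[{dp: [0.009, -0.002, 0.0], angular: [0.0, -0.0, 0.002], gripper: 5}, {dp: [0.009, -0.002, 0.0], angular: [0.0, -0.0, 0.002], gripper: 5}, {dp: [0.009, -0.002, 0.0], angular: [0.0, -0.0, 0.002], gripper: 5}, {dp: [0.009, -0.002, 0.0], angular: [0.0, -0.0, 0.002], gripper: 5}, {dp: [0.009, -0.002, 0.0], angular: [0.0, -0.0, 0.002], gripper: 5}, {dp: [0.009, -0.002, 0.0], angular: [0.0, -0.0, 0.002], gripper: 5}]
```

Call:
{"name": "arm_command", "arguments": {"series": [{"dp":[0.01,-0.002,0],"angular":[0,0,0.003],"gripper":5},{"dp":[0.01,-0.002,0],"angular":[0,0,0.003],"gripper":5},{"dp":[0.01,-0.002,0],"angular":[0,0,0.003],"gripper":5},{"dp":[0.01,-0.002,0],"angular":[0,0,0.003],"gripper":5},{"dp":[0.01,-0.001,0],"angular":[0,0,0.003],"gripper":5},{"dp":[0.009,0,0],"angular":[0,0,0.002],"gripper":5},{"dp":[0.005,0,0],"angular":[0,0,0],"gripper":5},{"dp":[0,0,0],"angular":[0,0,0],"gripper":5}]}}

```text
clock: 19.7
position: [0.5215, 0.0633, 0.1043]
ee_rot: [0.704, -0.063, 0.704, 0.069]
contact_force: [-0.5, -0.7, -3.1]
width: 0.0099
```

```bash
python3 - <<'E'
from p import *
st();where()
E
```

```text
t 19.7 p [0.5215 0.0633 0.1043] x [-0.001  0.008 -1.   ] z [0.982 0.187 0.001] q [-0.02  0.31  1.8   0.01  1.03 -0.21] F [-0.5 -0.7 -3.1] w 0.0099
rear [80.9  0.1 74. ] front [-79.1  -0.2  72.7] pitch -0.48 roll -0.05 yaw 0.08
```

Call:
{"name": "arm_command", "arguments": {"series": [{"dp":[0.008,0,0],"angular":[0,0,-0.003],"gripper":5},{"dp":[0.008,0,0],"angular":[0,0,-0.002],"gripper":5},{"dp":[0.008,0,0],"angular":[0,0,0],"gripper":5},{"dp":[0,0,0],"angular":[0,0,0],"gripper":5},{"dp":[0,0,0],"angular":[0,0,0],"gripper":5},{"dp":[0,0,0],"angular":[0,0,0],"gripper":5},{"dp":[0,0,0],"angular":[0,0,0],"gripper":5},{"dp":[0,0,0],"angular":[0,0,0],"gripper":5}]}}

```text
clock: 20.7
position: [0.5217, 0.0633, 0.1042]
ee_rot: [0.705, -0.067, 0.703, 0.066]
contact_force: [-1.7, -0.1, 1.6]
width: 0.0099
```

```bash
python3 - <<'E'
from p import *
st();where()
E
```

```text
t 20.7 p [0.5217 0.0633 0.1042] x [ 0.002 -0.    -1.   ] z [0.982 0.187 0.002] q [-0.01  0.31  1.8  -0.    1.03 -0.2 ] F [-1.7 -0.1  1.6] w 0.0099
rear [80.5 -0.1 72.9] front [-79.5  -0.3  73. ] pitch 0.04 roll -0.12 yaw 0.08
```

Force reversed from −4.7 to +1.6 N at pitch 0° and z 73, so the grate is seated. I'll release it and lift clear.

Call:
{"name": "arm_command", "arguments": {"series": [{"dp":[0,0,0],"angular":[0,0,0],"gripper":20},{"dp":[0,0,0],"angular":[0,0,0],"gripper":40},{"dp":[0,0,0],"angular":[0,0,0],"gripper":45},{"dp":[0,0,0],"angular":[0,0,0],"gripper":45},{"dp":[-0.1,0,0],"angular":[0,0,0],"gripper":45},{"dp":[-0.25,0,0],"angular":[0,0,0],"gripper":45},{"dp":[-0.4,0,0],"angular":[0,0,0],"gripper":45},{"dp":[-0.4,0,0],"angular":[0,0,0],"gripper":45}]}}

```text
clock: 21.7
position: [0.5207, 0.0633, 0.2446]
ee_rot: [0.703, -0.066, 0.705, 0.066]
contact_force: [0.8, -0.0, -0.0]
width: 0.0449
```

```bash
python3 - <<'E'
from p import *
st()
d=grab('wrist','w8.png');P=cloud(d);hsv=cv2.cvtColor(d['image'],cv2.COLOR_BGR2HSV)
q=P-ORI;X=q@gx*1e3;Y=q@gy*1e3;Z=q[...,2]*1e3
m=(Z>76)&(Z<86)&(abs(X)<84)&(abs(Y)<100)&(hsv[...,2]>100)
c=np.linalg.lstsq(np.c_[X[m],Y[m],np.ones(m.sum())],Z[m],rcond=None)[0]
print(m.sum(),'Z',np.percentile(Z[m],[5,50,95]),'plane',c,'X',np.percentile(X[m],[1,99]),'Y',np.percentile(Y[m],[1,99]))
m=(Z>120)&(Z<132)&(abs(X+40)<45)&(abs(Y)<20);print('loop top',m.sum(),np.median(X[m]),np.median(Y[m]),np.median(Z[m]))
E
```

```text
t 21.7 p [0.5207 0.0633 0.2446] x [-0.002  0.    -1.   ] z [ 0.982  0.187 -0.002] q [-0.01  0.19  1.58  0.    1.37 -0.2 ] F [ 0.8 -0.  -0. ] w 0.0449
11346 Z [77.37540365 79.23758702 80.93689792] plane [-3.04882817e-03 -8.05860665e-04  7.91882871e+01] X [-78.6714616   66.24278051] Y [-93.15570025  93.62087402]
loop top 941 -37.348728599480225 0.035565953782467526 126.06991026032738
```

View pics/w8.png

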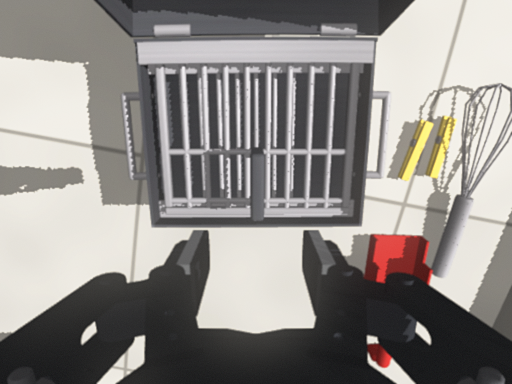

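The wrist view shows the grate flat inside the box (165–350, 65–218) with its rear edge under the lip and its loop at (257,185). The plane fit is level and the loop top is at z 126 against 127 nominal. Next is closing the hood.

```bash
python3 - <<'E'
from p import *
s=get_state();r=rot(s['ee_rot']);p=s['position']
q,r2=hoodwp(1.75,92);print(q,(r.inv()*r2).as_rotvec())
top=q+[0,0,.12];w=(r.inv()*r2).as_rotvec()
via=np.array([.515,.10,.42])
W=[(p+(via-p)*k/8,r*R.from_rotvec(w*k/16)) for k in range(1,9)];rows(W,34)
E
```

```text
[0.48491205 0.26354473 0.30011993] [ 1.57162286 -0.01702434 -0.03462954]
[{dp: [-0.175, 0.039, -0.0], angular: [0.063, -0.001, -0.001], gripper: 34}, {dp: [-0.175, 0.038, -0.004], angular: [0.063, -0.001, -0.001], gripper: 34}, {dp: [-0.176, 0.037, -0.008], angular: [0.063, -0.001, -0.001], gripper: 34}, {dp: [-0.176, 0.036, -0.011], angular: [0.063, -0.001, -0.001], gripper: 34}, {dp: [-0.176, 0.034, -0.014], angular: [0.063, -0.001, -0.001], gripper: 34}, {dp: [-0.176, 0.033, -0.017], angular: [0.063, -0.001, -0.001], gripper: 34}, {dp: [-0.176, 0.03, -0.02], angular: [0.063, -0.001, -0.001], gripper: 34}, {dp: [-0.176, 0.028, -0.023], angular: [0.063, -0.001, -0.001], gripper: 34}]
```

Call:
{"name": "arm_command", "arguments": {"series": [{"dp":[-0.175,0.02,0],"angular":[0.063,-0.001,-0.001],"gripper":34},{"dp":[-0.175,0.02,-0.004],"angular":[0.063,-0.001,-0.001],"gripper":34},{"dp":[-0.176,0.037,-0.008],"angular":[0.063,-0.001,-0.001],"gripper":34},{"dp":[-0.176,0.036,-0.011],"angular":[0.063,-0.001,-0.001],"gripper":34},{"dp":[-0.176,0.034,-0.014],"angular":[0.063,-0.001,-0.001],"gripper":34},{"dp":[-0.176,0.033,-0.017],"angular":[0.063,-0.001,-0.001],"gripper":34},{"dp":[-0.176,0.03,-0.02],"angular":[0.063,-0.001,-0.001],"gripper":34},{"dp":[-0.176,0.028,-0.023],"angular":[0.063,-0.001,-0.001],"gripper":34}]}}

```text
clock: 22.75
position: [0.5137, 0.0959, 0.4328]
ee_rot: [0.684, 0.218, 0.66, -0.221]
contact_force: [0.5, 0.1, 0.4]
width: 0.0342
```

```bash
python3 - <<'E'
from p import *
st()
q,r2=hoodwp(1.75,92);rows(line(q+[0,0,.10],r2,8),34)
E
```

```text
t 22.75 p [0.5137 0.0959 0.4328] x [ 0.032 -0.015 -0.999] z [ 0.807 -0.59   0.034] q [ 0.06  0.13  1.21 -0.02  1.77  0.69] F [0.5 0.1 0.4] w 0.0342
dist 0.1732 turn deg 43.2
[{dp: [0.03, 0.123, -0.128], angular: [0.06, -0.0, -0.003], gripper: 34}, {dp: [0.03, 0.111, -0.139], angular: [0.06, -0.0, -0.003], gripper: 34}, {dp: [0.029, 0.097, -0.149], angular: [0.06, -0.0, -0.003], gripper: 34}, {dp: [0.029, 0.083, -0.158], angular: [0.06, -0.0, -0.003], gripper: 34}, {dp: [0.029, 0.068, -0.165], angular: [0.06, -0.0, -0.003], gripper: 34}, {dp: [0.028, 0.052, -0.17], angular: [0.06, -0.0, -0.003], gripper: 34}, {dp: [0.028, 0.036, -0.175], angular: [0.06, -0.0, -0.003], gripper: 34}, {dp: [0.028, 0.02, -0.177], angular: [0.06, -0.0, -0.003], gripper: 34}]
```

Call:
{"name": "arm_command", "arguments": {"series": [{"dp":[0.03,0.123,-0.128],"angular":[0.06,0,-0.003],"gripper":38},{"dp":[0.03,0.111,-0.139],"angular":[0.06,0,-0.003],"gripper":38},{"dp":[0.029,0.097,-0.149],"angular":[0.06,0,-0.003],"gripper":38},{"dp":[0.029,0.083,-0.158],"angular":[0.06,0,-0.003],"gripper":38},{"dp":[0.029,0.068,-0.165],"angular":[0.06,0,-0.003],"gripper":38},{"dp":[0.028,0.052,-0.17],"angular":[0.06,0,-0.003],"gripper":38},{"dp":[0.028,0.036,-0.165],"angular":[0.06,0,-0.003],"gripper":38},{"dp":[0.028,0.02,-0.14],"angular":[0.055,0,-0.003],"gripper":38}]}}

```text
clock: 23.75
position: [0.4875, 0.2626, 0.4084]
ee_rot: [0.551, 0.452, 0.528, -0.462]
contact_force: [-0.2, -0.2, 0.1]
width: 0.0378
```

```bash
python3 - <<'E'
from p import *
st()
d=grab('wrist','w9.png');P=cloud(d)
m=cv2.inRange(cv2.cvtColor(d['image'],cv2.COLOR_BGR2HSV),(3,90,60),(20,255,255))
sel=(m>0)&(P[...,2]>.28)&(P[...,2]<.34)&(np.linalg.norm(P[...,:2]-[.485,.264],axis=2)<.1)
Q=P[sel];print('bar',len(Q),'top',np.percentile(Q[:,2],95));mu=Q.mean(0);v=Q-HINGE
print('along gx from hinge',np.percentile(v@gx,[3,50,97]),'along gy',np.percentile(v@gy,[1,99]),'exp',(barat(1.75)-HINGE)@gx)
q,r2=hoodwp(1.75,92);rows(line(q,r2,8),38)
E
```

```text
t 23.75 p [0.4875 0.2626 0.4084] x [ 0.014 -0.032 -0.999] z [ 0.164 -0.986  0.034] q [ 0.39  0.2   1.18 -0.04  1.76  1.79] F [-0.2 -0.2  0.1] w 0.0378
bar 3615 top 0.32491001430089883
along gx from hinge [0.06584242 0.0738424  0.08175939] along gy [-0.06037744  0.06534974] exp 0.07507960882867197
dist 0.1075 turn deg 1.3
[{dp: [0.112, -0.003, -0.003], angular: [-0.002, -0.0, -0.001], gripper: 38}, {dp: [0.112, -0.003, -0.003], angular: [-0.002, -0.0, -0.001], gripper: 38}, {dp: [0.112, -0.003, -0.003], angular: [-0.002, -0.0, -0.001], gripper: 38}, {dp: [0.112, -0.003, -0.003], angular: [-0.002, -0.0, -0.001], gripper: 38}, {dp: [0.112, -0.003, -0.003], angular: [-0.002, -0.0, -0.001], gripper: 38}, {dp: [0.112, -0.003, -0.003], angular: [-0.002, -0.0, -0.001], gripper: 38}, {dp: [0.112, -0.003, -0.003], angular: [-0.002, -0.0, -0.001], gripper: 38}, {dp: [0.112, -0.003, -0.003], angular: [-0.002, -0.0, -0.001], gripper: 38}]
```

Call:
{"name": "arm_command", "arguments": {"series": [{"dp":[0.12,-0.003,-0.001],"angular":[-0.002,0,-0.001],"gripper":38},{"dp":[0.12,-0.003,-0.001],"angular":[-0.002,0,-0.001],"gripper":38},{"dp":[0.12,-0.003,-0.001],"angular":[-0.002,0,-0.001],"gripper":38},{"dp":[0.12,-0.003,-0.001],"angular":[-0.002,0,-0.001],"gripper":38},{"dp":[0.12,-0.003,-0.001],"angular":[-0.002,0,-0.001],"gripper":38},{"dp":[0.12,-0.003,-0.001],"angular":[-0.002,0,-0.001],"gripper":38},{"dp":[0.1,-0.003,-0.001],"angular":[-0.002,0,-0.001],"gripper":38},{"dp":[0.06,0,0],"angular":[0,0,0],"gripper":30}]}}

```text
clock: 24.8
position: [0.4849, 0.259, 0.2949]
ee_rot: [0.553, 0.441, 0.537, -0.459]
contact_force: [0.5, -0.5, 0.3]
width: 0.0301
```

```bash
python3 - <<'E'
from p import *
st();print(hangle())
rows([hoodwp(1.75-1.75*k/28,92-60*k/28) for k in range(1,9)],26)
E
```

```text
t 24.8 p [0.4849 0.259  0.2949] x [ 0.001 -0.033 -0.999] z [ 0.189 -0.981  0.033] q [ 0.38  0.22  1.43 -0.03  1.51  1.77] F [ 0.5 -0.5  0.3] w 0.0301
(np.float64(1.7385052237662946), np.float64(0.22425327921069915))
[{dp: [-0.077, 0.007, 0.075], angular: [0.002, 0.023, 0.003], gripper: 26}, {dp: [-0.029, -0.0, 0.112], angular: [0.0, 0.024, 0.0], gripper: 26}, {dp: [-0.026, -0.0, 0.112], angular: [-0.0, 0.024, -0.0], gripper: 26}, {dp: [-0.023, 0.0, 0.113], angular: [0.0, 0.024, 0.0], gripper: 26}, {dp: [-0.02, -0.0, 0.114], angular: [-0.0, 0.024, -0.0], gripper: 26}, {dp: [-0.017, -0.0, 0.114], angular: [0.0, 0.024, 0.0], gripper: 26}, {dp: [-0.014, 0.0, 0.114], angular: [0.0, 0.024, 0.0], gripper: 26}, {dp: [-0.011, 0.0, 0.115], angular: [0.0, 0.024, -0.0], gripper: 26}]
```

Call:
{"name": "arm_command", "arguments": {"series": [{"dp":[-0.05,0.004,0.085],"angular":[0.002,0.023,0.003],"gripper":26},{"dp":[-0.032,0,0.112],"angular":[0,0.024,0],"gripper":26},{"dp":[-0.029,0,0.112],"angular":[0,0.024,0],"gripper":26},{"dp":[-0.024,0,0.113],"angular":[0,0.024,0],"gripper":26},{"dp":[-0.02,0,0.114],"angular":[0,0.024,0],"gripper":26},{"dp":[-0.017,0,0.114],"angular":[0,0.024,0],"gripper":26},{"dp":[-0.014,0,0.114],"angular":[0,0.024,0],"gripper":26},{"dp":[-0.011,0,0.115],"angular":[0,0.024,0],"gripper":26}]}}

```text
clock: 25.8
position: [0.5035, 0.1655, 0.309]
ee_rot: [0.46, 0.512, 0.621, -0.375]
contact_force: [-1.6, 2.8, 1.5]
width: 0.026
```

```bash
python3 - <<'E'
from p import *
st();a,r=hangle();print(a,r)
rows([hoodwp(a-.0625*k,74-2.1*k) for k in range(1,9)],26)
E
```

```text
t 25.8 p [0.5035 0.1655 0.309 ] x [-0.053  0.291 -0.955] z [ 0.187 -0.937 -0.296] q [-0.02  0.17  1.49  0.29  1.54  1.34] F [-1.6  2.8  1.5] w 0.026
1.2867543077374615 0.2282554576586231
[{dp: [-0.036, -0.001, 0.114], angular: [0.007, 0.01, -0.001], gripper: 26}, {dp: [-0.011, -0.0, 0.115], angular: [-0.0, 0.023, 0.0], gripper: 26}, {dp: [-0.008, -0.0, 0.115], angular: [0.0, 0.023, -0.0], gripper: 26}, {dp: [-0.005, 0.0, 0.115], angular: [-0.0, 0.023, -0.0], gripper: 26}, {dp: [-0.002, 0.0, 0.115], angular: [-0.0, 0.023, 0.0], gripper: 26}, {dp: [0.001, -0.0, 0.115], angular: [0.0, 0.023, 0.0], gripper: 26}, {dp: [0.005, 0.0, 0.115], angular: [0.0, 0.023, 0.0], gripper: 26}, {dp: [0.008, -0.0, 0.115], angular: [0.0, 0.023, 0.0], gripper: 26}]
```

Call:
{"name": "arm_command", "arguments": {"series": [{"dp":[-0.03,0,0.114],"angular":[0.007,0.012,-0.001],"gripper":26},{"dp":[-0.011,0,0.115],"angular":[0,0.023,0],"gripper":26},{"dp":[-0.008,0,0.115],"angular":[0,0.023,0],"gripper":26},{"dp":[-0.005,0,0.115],"angular":[0,0.023,0],"gripper":26},{"dp":[-0.002,0,0.115],"angular":[0,0.023,0],"gripper":26},{"dp":[0.001,0,0.115],"angular":[0,0.023,0],"gripper":26},{"dp":[0.005,0,0.115],"angular":[0,0.023,0],"gripper":26},{"dp":[0.008,0,0.115],"angular":[0,0.023,0],"gripper":26}]}}

```text
clock: 26.8
position: [0.5235, 0.0681, 0.2737]
ee_rot: [0.366, 0.564, 0.678, -0.296]
contact_force: [-0.3, 1.2, 1.0]
width: 0.0262
```

```bash
python3 - <<'E'
from p import *
st();a,r=hangle();print(a,r)
rows([hoodwp(a-.0625*k,55-2*k) for k in range(1,9)],26)
E
```

```text
t 26.8 p [0.5235 0.0681 0.2737] x [-0.096  0.549 -0.831] z [ 0.162 -0.815 -0.557] q [-0.35  0.29  1.54  0.5   1.63  0.98] F [-0.3  1.2  1. ] w 0.0262
0.8030406874612009 0.23143105146856047
[{dp: [0.013, -0.015, 0.112], angular: [0.005, 0.035, -0.005], gripper: 26}, {dp: [0.008, -0.0, 0.115], angular: [-0.0, 0.022, 0.0], gripper: 26}, {dp: [0.011, 0.0, 0.115], angular: [0.0, 0.022, 0.0], gripper: 26}, {dp: [0.014, -0.0, 0.115], angular: [-0.0, 0.022, -0.0], gripper: 26}, {dp: [0.017, 0.0, 0.114], angular: [0.0, 0.022, 0.0], gripper: 26}, {dp: [0.021, -0.0, 0.114], angular: [-0.0, 0.022, -0.0], gripper: 26}, {dp: [0.024, -0.0, 0.113], angular: [0.0, 0.022, 0.0], gripper: 26}, {dp: [0.027, 0.0, 0.112], angular: [-0.0, 0.022, -0.0], gripper: 26}]
```

Call:
{"name": "arm_command", "arguments": {"series": [{"dp":[0.01,-0.01,0.112],"angular":[0.005,0.03,-0.005],"gripper":26},{"dp":[0.008,0,0.115],"angular":[0,0.022,0],"gripper":26},{"dp":[0.011,0,0.115],"angular":[0,0.022,0],"gripper":26},{"dp":[0.014,0,0.115],"angular":[0,0.022,0],"gripper":26},{"dp":[0.017,0,0.114],"angular":[0,0.022,0],"gripper":26},{"dp":[0.021,0,0.114],"angular":[0,0.022,0],"gripper":26},{"dp":[0.024,0,0.105],"angular":[0,0.022,0],"gripper":26},{"dp":[0.022,0,0.09],"angular":[0,0.022,0],"gripper":26}]}}

```text
clock: 27.8
position: [0.5371, -0.0036, 0.1879]
ee_rot: [0.255, 0.603, 0.726, -0.211]
contact_force: [0.5, -0.3, 1.1]
width: 0.0261
```

```bash
python3 - <<'E'
from p import *
st();a,r=hangle();print(a,r)
rows([hoodwp(a-(a-.06)*k/8,38-6*k/8) for k in range(1,9)],26)
E
```

```text
t 27.8 p [ 0.5371 -0.0036  0.1879] x [-0.143  0.768 -0.624] z [ 0.116 -0.613 -0.781] q [-0.55  0.53  1.57  0.62  1.71  0.7 ] F [ 0.5 -0.3  1.1] w 0.0261
0.29142078563781415 0.2327355005175902
[{dp: [0.03, -0.014, 0.047], angular: [0.0, 0.015, -0.001], gripper: 26}, {dp: [0.014, -0.0, 0.052], angular: [0.0, 0.008, 0.0], gripper: 26}, {dp: [0.015, 0.0, 0.052], angular: [-0.0, 0.008, -0.0], gripper: 26}, {dp: [0.015, 0.0, 0.052], angular: [0.0, 0.008, -0.0], gripper: 26}, {dp: [0.016, -0.0, 0.051], angular: [0.0, 0.008, 0.0], gripper: 26}, {dp: [0.017, 0.0, 0.051], angular: [0.0, 0.008, -0.0], gripper: 26}, {dp: [0.018, -0.0, 0.051], angular: [0.0, 0.008, 0.0], gripper: 26}, {dp: [0.019, 0.0, 0.051], angular: [-0.0, 0.008, -0.0], gripper: 26}]
```

Call:
{"name": "arm_command", "arguments": {"series": [{"dp":[0.025,-0.01,0.047],"angular":[0,0.015,-0.001],"gripper":26},{"dp":[0.014,0,0.052],"angular":[0,0.008,0],"gripper":26},{"dp":[0.015,0,0.052],"angular":[0,0.008,0],"gripper":26},{"dp":[0.015,0,0.052],"angular":[0,0.008,0],"gripper":26},{"dp":[0.016,0,0.051],"angular":[0,0.008,0],"gripper":26},{"dp":[0.017,0,0.051],"angular":[0,0.008,0],"gripper":26},{"dp":[0.018,0,0.045],"angular":[0,0.008,0],"gripper":26},{"dp":[0.015,0,0.04],"angular":[0,0.008,0],"gripper":26}]}}

```text
clock: 28.8
position: [0.5386, -0.0182, 0.137]
ee_rot: [0.211, 0.613, 0.741, -0.174]
contact_force: [0.3, -0.8, -0.3]
width: 0.0259
```

```bash
python3 - <<'E'
from p import *
st();a,r=hangle();print(a,r)
rows([hoodwp(a-(a+.02)*k/8,32) for k in range(1,9)],26)
E
```

```text
t 28.8 p [ 0.5386 -0.0182  0.137 ] x [-0.159  0.835 -0.527] z [ 0.099 -0.517 -0.85 ] q [-0.6   0.65  1.59  0.65  1.72  0.59] F [ 0.3 -0.8 -0.3] w 0.0259
0.05473866628251933 0.2308255547663511
[{dp: [0.007, -0.004, 0.017], angular: [0.0, -0.003, 0.0], gripper: 26}, {dp: [0.006, -0.0, 0.017], angular: [0.0, 0.0, 0.0], gripper: 26}, {dp: [0.007, -0.0, 0.017], angular: [0.0, 0.0, 0.0], gripper: 26}, {dp: [0.007, 0.0, 0.017], angular: [0.0, 0.0, 0.0], gripper: 26}, {dp: [0.007, 0.0, 0.017], angular: [0.0, 0.0, 0.0], gripper: 26}, {dp: [0.007, -0.0, 0.017], angular: [0.0, 0.0, 0.0], gripper: 26}, {dp: [0.007, 0.0, 0.016], angular: [0.0, 0.0, 0.0], gripper: 26}, {dp: [0.007, 0.0, 0.016], angular: [0.0, 0.0, 0.0], gripper: 26}]
```

Call:
{"name": "arm_command", "arguments": {"series": [{"dp":[0.007,-0.003,0.02],"angular":[0,0,0],"gripper":26},{"dp":[0.007,0,0.02],"angular":[0,0,0],"gripper":26},{"dp":[0.007,0,0.02],"angular":[0,0,0],"gripper":26},{"dp":[0.007,0,0.02],"angular":[0,0,0],"gripper":26},{"dp":[0.007,0,0.02],"angular":[0,0,0],"gripper":26},{"dp":[0.007,0,0.018],"angular":[0,0,0],"gripper":26},{"dp":[0.007,0,0.018],"angular":[0,0,0],"gripper":26},{"dp":[0.007,0,0.015],"angular":[0,0,0],"gripper":26}]}}

```text
clock: 29.8
position: [0.5389, -0.0212, 0.1196]
ee_rot: [0.209, 0.614, 0.742, -0.172]
contact_force: [-0.7, 0.0, 8.0]
width: 0.0263
```

```bash
cat >> p.py <<'E'
def barz():
    d=grab('wrist');P=cloud(d);m=cv2.inRange(cv2.cvtColor(d['image'],cv2.COLOR_BGR2HSV),(3,90,60),(20,255,255))
    Q=P[(m>0)&(P[...,2]>.11)&(P[...,2]<.19)&(np.linalg.norm(P[...,:2]-[.54,-.03],axis=2)<.08)]
    print('bar n',len(Q),'med',np.median(Q,0).round(4),'z2,98',np.percentile(Q[:,2],[2,98]).round(4),'(shut: top .142)')
E
python3 - <<'E'
from p import *
st();a,r=hangle();print(a,r);barz()
E
```

```text
t 29.8 p [ 0.5389 -0.0212  0.1196] x [-0.159  0.838 -0.522] z [ 0.099 -0.512 -0.853] q [-0.6   0.68  1.6   0.65  1.7   0.57] F [-0.7  0.   8. ] w 0.0263
-0.022043912534831234 0.23086316490846412
bar n 9339 med [ 0.5659 -0.0365  0.1368] z2,98 [0.1257 0.1415] (shut: top .142)
```

Call:
{"name": "arm_command", "arguments": {"series": [{"dp":[0.005,0,0.02],"angular":[0,0,0],"gripper":26},{"dp":[0.005,0,0.02],"angular":[0,0,0],"gripper":26},{"dp":[0,0,0.015],"angular":[0,0,0],"gripper":26},{"dp":[0,0,0.015],"angular":[0,0,0],"gripper":26},{"dp":[0,0,0.01],"angular":[0,0,0],"gripper":26},{"dp":[0,0,0.01],"angular":[0,0,0],"gripper":26},{"dp":[0,0,0.01],"angular":[0,0,0],"gripper":26},{"dp":[0,0,0.01],"angular":[0,0,0],"gripper":26}]}}

```text
clock: 30.85
position: [0.5389, -0.0206, 0.1199]
ee_rot: [0.201, 0.616, 0.745, -0.161]
contact_force: [0.3, 0.9, 5.9]
width: 0.0259
```

```bash
python3 - <<'E'
from p import *
st();a,r=hangle();print(a,r);barz()
s=get_state();r=rot(s['ee_rot']);p=s['position'];x=r.as_matrix()[:,0]
rows([(p+[0,0,.004],r)]+[(p-x*.02*k+[0,0,.004],r) for k in range(1,8)],30)
E
```

```text
t 30.85 p [ 0.5389 -0.0206  0.1199] x [-0.161  0.852 -0.498] z [ 0.102 -0.488 -0.867] q [-0.61  0.69  1.59  0.66  1.71  0.56] F [0.3 0.9 5.9] w 0.0259
-0.02234270349633341 0.23050027222680097
bar n 9350 med [ 0.5661 -0.0365  0.1365] z2,98 [0.1256 0.1414] (shut: top .142)
[{dp: [-0.017, 0.0, -0.029], angular: [0.0, 0.0, 0.0], gripper: 30}, {dp: [-0.167, 0.0, 0.0], angular: [0.0, 0.0, 0.0], gripper: 30}, {dp: [-0.167, -0.0, 0.0], angular: [0.0, 0.0, 0.0], gripper: 30}, {dp: [-0.167, 0.0, -0.0], angular: [0.0, 0.0, 0.0], gripper: 30}, {dp: [-0.167, -0.0, -0.0], angular: [0.0, 0.0, 0.0], gripper: 30}, {dp: [-0.167, 0.0, 0.0], angular: [0.0, 0.0, 0.0], gripper: 30}, {dp: [-0.167, -0.0, 0.0], angular: [0.0, 0.0, 0.0], gripper: 30}, {dp: [-0.167, 0.0, -0.0], angular: [0.0, 0.0, 0.0], gripper: 30}]
```

The hood is at its stop: it moved no further under the extra push, and the bar top reads 0.1414 m against 0.142 shut. I'll retreat along the fingers.

Call:
{"name": "arm_command", "arguments": {"series": [{"dp":[0,0,0],"angular":[0,0,0],"gripper":36},{"dp":[0,0,-0.01],"angular":[0,0,0],"gripper":36},{"dp":[-0.1,0,0],"angular":[0,0,0],"gripper":36},{"dp":[-0.167,0,0],"angular":[0,0,0],"gripper":36},{"dp":[-0.167,0,0],"angular":[0,0,0],"gripper":36},{"dp":[-0.2,0,0],"angular":[0,0,0],"gripper":36},{"dp":[-0.2,0,0],"angular":[0,0,0],"gripper":36},{"dp":[-0.15,0,0],"angular":[0,0,0],"gripper":36}]}}

```text
clock: 31.9
position: [0.5594, -0.1299, 0.1818]
ee_rot: [0.204, 0.616, 0.743, -0.164]
contact_force: [-0.8, 0.0, 0.1]
width: 0.0357
```

```bash
python3 - <<'E'
from p import *
st();barz()
d=grab('scene');cv2.imwrite('pics/s10.png',cv2.resize(d['image'],(768,576)))
E
```

```text
t 31.9 p [ 0.5594 -0.1299  0.1818] x [-0.158  0.848 -0.505] z [ 0.102 -0.495 -0.863] q [-0.71  0.71  1.35  0.62  1.94  0.63] F [-0.8  0.   0.1] w 0.0357
bar n 3418 med [ 0.5474 -0.0398  0.1367] z2,98 [0.1253 0.1416] (shut: top .142)
```

View pics/s10.png

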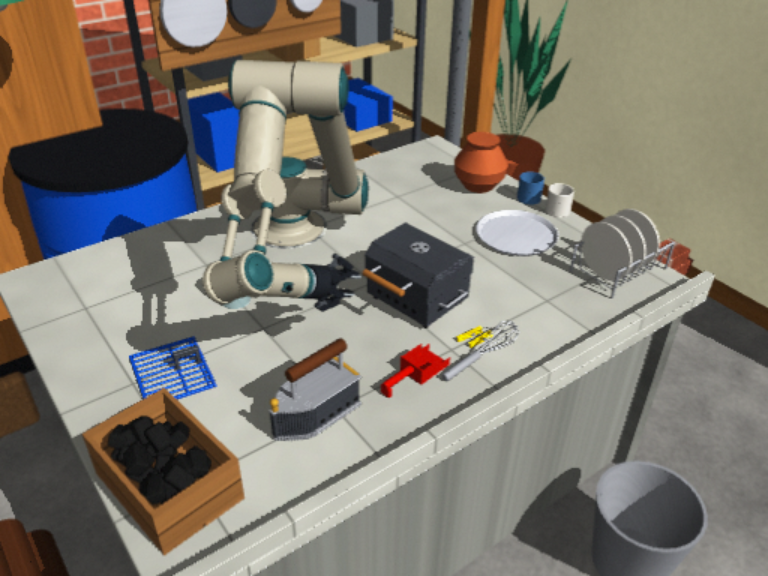

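The hood is shut (420,265), and the iron, scoop, pegs, whisk, tray and blue grate are where they were. The jar (≈(235,290)) is hidden behind the wrist, so I'll raise the arm and compare positions numerically.

Call:
{"name": "arm_command", "arguments": {"series": [{"dp":[-0.2,0,-0.3],"angular":[0,0,0],"gripper":36},{"dp":[-0.2,0,-0.3],"angular":[0,0,0],"gripper":36},{"dp":[-0.1,0,-0.3],"angular":[0,0,0],"gripper":36},{"dp":[0,0,-0.3],"angular":[0,0,0],"gripper":36},{"dp":[0,0,-0.3],"angular":[0,0,0],"gripper":36},{"dp":[0,0,-0.2],"angular":[0,0,0],"gripper":36},{"dp":[0,0,0],"angular":[0,0,0],"gripper":36},{"dp":[0,0,0],"angular":[0,0,0],"gripper":36}]}}

```text
clock: 33.0
position: [0.5471, -0.0803, 0.3922]
ee_rot: [0.203, 0.617, 0.742, -0.165]
contact_force: [-0.5, -0.3, 0.2]
width: 0.036
```

```bash
python3 - <<'E'
from p import *
st()
a=cv2.imread('pics/a.png');d=grab('scene');n=cv2.resize(d['image'],(768,576))
df=cv2.absdiff(a,n).max(2)
for k,(x,y) in dict(jar=(233,282),iron=(315,395),scoop=(415,370),pegs=(473,333),whisk=(490,345),tray=(515,232),blue=(172,370)).items(): print(k,(df[y-22:y+22,x-22:x+22]>40).mean().round(3))
cv2.imwrite('pics/s11.png',np.hstack([a[200:460,80:480],n[200:460,80:480]]))
E
```

```text
t 33.0 p [ 0.5471 -0.0803  0.3922] x [-0.157  0.848 -0.506] z [ 0.098 -0.496 -0.863] q [-0.67  0.51  1.19  0.77  2.19  0.93] F [-0.5 -0.3  0.2] w 0.036
jar 0.28
iron 0.0
scoop 0.0
pegs 0.0
whisk 0.0
tray 0.0
blue 0.0
```

View pics/s11.png

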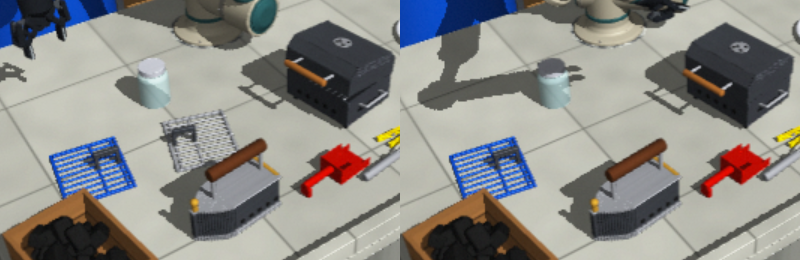

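The jar stands at the same place, (153,82) against (553−400,82). Only the arm's shadow on it differs. The hood is shut and the robot is clear, so I'm handing in.

```bash
python3 -c "
from rig import sign_off; print(sign_off())"
```

```text
the job is handed in; nothing more can be done
None
```

The grate is back in the grill with the hood shut over it, and the job was handed in at 33 s of the 72 s allowed.

- **Hood opened:** I swung it by its bar to about 1.75 rad, and the camera put the bar within about 1 mm of its position at the stop. I did not press it firmly against the stop.
- **Grate fitted:** I took the silver grate by its loop, tipped it 15° rear-down, slid its rear edge under the lip and swung the front down. I released it once its weight was on the ledges. Afterwards it lay flat with the loop top at z 126 mm (127 nominal).
- **Hood closed:** I led it down slowly by the bar. The bar top then read 141.5 mm (142 when shut), and it moved no further under an extra light push.
- **Everything else:** Comparing pictures from before and after, the iron, scoop, pegs, whisk, tray and blue grate were unchanged. The jar area showed a 28% pixel difference. In the side-by-side picture the jar stands in the same place and only the arm's shadow on it differs.

No other check failed or disagreed. The largest force I read was about 8 N, and at the end the robot was touching nothing.

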